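# Hang a rinse pail from an S-hook on the drying rail

## Task

In the instrument reprocessing room, take the S-hook from its stand, lay it gently on the sleeve of the sprung drying rail and slide it along, pressing lightly, until it drops into the gap in the sleeve; leave it hanging there. Then take the small pail by its side grip and hang it by its bail in the hook's lower curl, hanging freely and upright. Never press hard on the hook or the rail, and leave the bottle, bowl and carton where they are.

Things in the scene. Friction and masses are not known exactly. Their poses are not given: they have to be found in the camera images.
- rail_mid (a point): Middle of the drying rail's steel bar, on its axis: bar 10 mm in diameter, level, 265 mm above the worktop, between posts 170 mm either side. y runs along the bar, x level away from the robot, z up. The bar gives downward on springs (1.5 N preload, then 1.5 N per mm, 14 mm at most), not sideways.
- rail: Rail stand, fixed; origin on the worktop under rail_mid. A black plastic sleeve 22 mm in diameter covers the bar in two 112 mm halves; the 12 mm gap between them, bare bar, is the seat. The gap's middle is up to 40 mm either way along y from rail_mid, not reported: feel or see it. Light pushes do not shift the sleeve. Bare bar beyond the sleeve's outer ends (75 mm or more from rail_mid) is not the seat.
- hook_grip (a point): Centre of the black grip block on top of the S-hook, 22 (x) by 12 (y) by 28 mm (z): pinch it across y from above. The hook is 8 mm steel rod bent in its x-z plane, 120 g. The block's underside is 14 mm above the sleeve when the hook rides on it with y along the rail, +x away from the robot as at the start.
- hook_eye (a point): Centre of the S-hook's upper curl, 47.5 mm below the grip's centre. Inner radius 13.5 mm: the inside of its crown is 34 mm below the grip's centre. Open downward; the free tip is on the +x side and ends 14 mm below it; the shank is 17.5 mm to -x, upright to 55 mm below it, so the hook goes on from the robot's side. Riding on the sleeve, this point is 2.5 mm below the bar's axis; seated in the gap, 8.5 mm.
- hook_curl (a point): Centre of the S-hook's lower curl, 115 mm below hook_eye. Inner radius 12 mm, open upward to the -x (robot) side: free tip 16 mm to -x, its top 10 mm above this point; shank 16 mm to +x, upright to 30 mm above this point, then slanting up to -x. A bail resting in the curl has its axis 9 mm below this point.
- hook: The S-hook, 197 mm tall with its grip; origin at the bottom of its lower curl, z up. It starts upright (leaning up to 4 degrees), lower curl in the stand's slot.
- stand: Fixed white block, 90 x 60 x 50 mm high, with a 38 mm deep slot that holds the hook: lift the hook straight up by 50 mm or more. Origin at the centre of its underside.
- pail_grip (a point): Centre of the pail's upright black side grip, 24 (x) by 11 (y) by 46 mm (z), 55 mm above the pail's underside: pinch it across y from above. Pail's x points level from the grip to the pail.
- pail_bail (a point): Middle of the top bar of the pail's rigid bail (6 mm round wire): 80 mm to +x of the grip's centre and 55 mm above it, 110 mm above the pail's underside. The straight top bar runs 52 mm along the pail's y; under it the bail is open for 47 mm down to the pail's rim.
- pail: Steel pail, 76 mm in diameter, 60 mm high, 200 to 330 g, upright on the worktop at the start; origin at the centre of its underside, z up.
- bottle: Bystander: white bottle, 64 mm in diameter, 190 mm high; origin under its centre.
- bowl: Bystander: steel bowl, 110 mm in diameter, 40 mm high; origin under its centre.
- carton: Bystander: carton 70 x 110 x 30 mm high; origin under its centre.
Mind the look-alikes: they are no part of the job. There is more than one size of the hook; the job needs the largest. What is shaped like the pail but blue is not meant.

How it is judged:
By the outcome, as a careful person would: the job done as asked, in the order asked, and still so for the second after the job is handed in, with the robot touching nothing.
It also fails if it takes over 72 s, if anything falls off the work surface, if the arm or the gripper's body presses on something with over 40 N, if the wrist force passes 120 N, or if a joint passes its speed limit or range.

## Robot

A 7-joint arm with a two-finger parallel gripper is mounted at the origin on the work surface. World frame = base frame: x ahead of the robot, y to its left, z up, the work surface at z = 0. Lengths are in m, angles in rad, forces in N, time in s.
With the tool pointing down it reaches from about 0.425 to 1.025 m from the base axis. Payload 9.4 kg.
Tool frame: the origin (TCP) lies midway between the tips of the shut fingers; the grasp point (between the pads) lies 19 mm behind it; z points along the fingers, y is the direction in which the jaws open and shut (so a half turn about z gives the same grasp; the last joint's range is limited). The gripper opens to 85 mm and grips with 20 to 120 N. Pads are 22 mm wide; open, the fingers measure 114 mm over their backs; the gripper's body (76 mm by 85 mm) begins 54 mm behind the grasp point. The pads swing forward as they close: fully open they stand 13 mm farther back than shut.
Start: joints at [-0.077, 0.599, -0.003, 1.599, 0.002, 0.943, -0.08], TCP at [0.725, -0, 0.231] pointing down, gripper open.
Joint ranges: [-2.57, 2.57], [-0.35, 1.97], [-1.29, 1.29], [0.11, 2.56], [-1.05, 4.19], [0.11, 1.86], [-2.63, 2.63]. Speed limits (rad/s): [2.22, 2.22, 3.01, 3.01, 3.14, 3.14, 3.14].

## Interface

Orientations are given as a unit quaternion [x, y, z, w].
In Python, from cell import manip gives the robot as it stands.
- The arm moves only by the tool step_arm, never from a script. Its argument "steps" is a list of rows, each a list of 2 entries, a list of its own where there are three numbers: the shift along the tool's x, y, z in mm, then the turn about the tool's z in rad. In form: [[[tx, ty, tz], spin], ...]. A call has exactly 5 rows; each row is the pose to reach, as a shift and turn from the pose commanded when the call began, along the tool's axes at that moment; what a row does not reach only later rows make up. A row lasts 1/8 s, in which the tool goes at most 62.5 mm and 10.7 degrees, less where a joint would pass 70% of its speed; a pose out of reach is approached as far as the arm can. A call with a gripper value outside its range is refused whole. "gripper" is the closure in counts, from 0 (fully open) to 255 (shut), set as the call begins (left out, the last holds). The fingers move at their own pace and stop on an object; "grip_force" is the grip in N (left out, the last holds). Time passes only in rows, so rows that repeat a pose let the fingers close, or fill a call up. It gives the time, the measured TCP pose, the force and the opening at its end, in the units of the state.
- manip.observe(): the state, without advancing time (a new reading comes with each control period).
- manip.snapshot(name): name is "scene" or "side" or "wrist"; returns a dict with "frame" (384x512x3 uint8, blue, green, red), "range_z" (384x512 float32, m along the optical axis (not along the pixel's ray), 0 where there is no reading), "fx", "fy", "cx", "cy" (pixels), "origin" and "attitude" of the camera in the world; the wrist camera has in their place "T_tool_cam" (4x4, takes a point from camera to tool coordinates, whose origin is the TCP and whose axes are the flange's). Camera axes: x right, y down, z forward; pixel columns grow to the right and rows downward; lengths in m; the calibration is good to about 2 mm. The wrist camera is an equidistant fisheye: a pixel r from the principal point sees the ray r / f radians off the axis. A picture is of the moment at which its call begins: read the wrist's pose just before it.
- manip.close_job(): hands the job in, once; it reports no verdict.
Trained networks look in a picture, given as the dict that the camera call returned (one of the last four; its "shot" number tells which), for a name from the list of things; names that differ only in an ending like _2 or _b are one class to them, and where a whole thing is asked for, a point or a joint stands for the part that bears it (a point fixed in the world has none). Each returns a list of dicts, best first, with "confidence" (0 to 1); they miss things now and then, are a little off and sometimes report something else, mostly with a low value. They report only what shows in the picture. A call takes as long as a camera call. They do not tell look-alikes from the thing itself.
- manip.masks_of(thing, picture): "mask" (384x512 bool, what is visible of it) and "bbox" ([left, top, right, bottom] as shares, 0 to 1, of the picture: columns of its width, rows of its height, round what is visible of it).
- manip.tip_of(thing, picture): "xy" ([column, row] as shares, 0 to 1, of the picture: columns of its width, rows of its height: a listed point, or the origin of a listed thing).
The state is a dict: "time_s": time; "qpos": joint angles; "qd": joint speeds; "effort": joint torques, N m; "ee_pos": TCP position; "tool_rot": TCP orientation; "force": force on the tool from outside, world axes, zero at the start; "wrist_torque": the same for the moment, N m; "opening": finger opening in m.
Only numpy, scipy, OpenCV 4.12 (cv2) and the standard library are available. Lean on these libraries where they do the work, as an engineer would, in place of code of your own. Each camera call takes 0.05 s, during which the arm holds its last target.

## Working session

There is one attempt and no reset: what is moved stays moved. The work goes in short steps, Python scripts to look and compute and a tool call to move; the robot and the scene stay as the last step left them, time stands still between calls to the robot, and variables do not carry over. Pictures are saved under pics/ and viewed, and the job is handed in when it is done.

Besides the shell and the picture viewer there is one more tool, called after "Request:" as name([rows], argument=value, ...), one row to a line, values as JSON. step_arm: Moves the arm, as the interface text tells. Its arguments: {"type":"object","properties":{"steps":{"type":"array","items":{"type":"array"}},"gripper":{"type":"number"},"grip_force":{"type":"number"}},"required":["steps"]}

```bash
mkdir -p pics; ls; cat > h.py <<'E'
import numpy as np, cv2
from scipy.spatial.transform import Rotation as R
from cell import manip
def save(p,n,s=1.5):
    f=p["frame"]; cv2.imwrite(f"pics/{n}.png",cv2.resize(f,None,fx=s,fy=s))
def cam_R(p):
    a=np.array(p["attitude"])
    return a if a.shape==(3,3) else R.from_quat(a).as_matrix()
def pt(p,u,v,z=None):
    if z is None: z=p["range_z"][int(round(v)),int(round(u))]
    c=np.array([(u-p["cx"])/p["fx"]*z,(v-p["cy"])/p["fy"]*z,z])
    return cam_R(p)@c+np.array(p["origin"])
def cloud(p,m=None):
    z=p["range_z"]; vv,uu=np.nonzero((z>0)&(m if m is not None else True)); zz=z[vv,uu]
    c=np.stack([(uu-p["cx"])/p["fx"]*zz,(vv-p["cy"])/p["fy"]*zz,zz],1)
    return c@cam_R(p).T+np.array(p["origin"])
def proj(p,X):
    c=(np.array(X)-np.array(p["origin"]))@cam_R(p)
    return c[...,0]/c[...,2]*p["fx"]+p["cx"], c[...,1]/c[...,2]*p["fy"]+p["cy"]
E
python3 - <<'E'
from h import *
s=manip.observe(); print(s)
for n in ["scene","side"]:
    p=manip.snapshot(n); save(p,n+"0"); print(n,p["origin"],p["attitude"],p["fx"],p["cx"],p["cy"])
    for t in ["rail_mid","hook_grip","hook_eye","hook_curl","pail_grip","pail_bail","bottle","bowl","carton","stand"]:
        for d in manip.tip_of(t,p)[:4]:
            u,v=d["xy"][0]*512,d["xy"][1]*384
            print(t,round(d["confidence"],2),round(u),round(v),pt(p,min(u,511),min(v,383)).round(3))
E
```

```text
pics
{'time_s': 0.0, 'qpos': array([-0.07671932,  0.60011218, -0.00256353,  1.60010395,  0.00178924,
        0.94289843, -0.07983856]), 'qd': array([-5.94835075e-04, -1.81060043e-03,  3.49445680e-05,  1.49236170e-03,
        9.42465612e-04, -7.46223991e-04, -7.68326542e-04]), 'effort': array([-9.47821900e-04, -7.76440001e+01,  1.56451017e+00, -2.58004493e+01,
        1.21808253e-02,  8.94789293e-03,  3.55701900e-05]), 'ee_pos': array([7.24543478e-01, 1.40972435e-05, 2.30435267e-01]), 'tool_rot': array([ 7.07089023e-01,  7.07124131e-01, -5.77979755e-04, -4.93199370e-04]), 'force': array([0.39170586, 0.61219743, 0.40819231]), 'wrist_torque': array([ 0.008309  ,  0.04972028, -0.0182709 ]), 'opening': 0.08559578701625567}
scene [0.93543194 0.85637817 0.9157733 ] [ 0.20751496  0.87658289 -0.42265086 -0.09952998] 349.65342692957205 256.34268484964 192.212353615216
rail_mid 0.81 223 173 [ 0.624 -0.001  0.274]
hook_grip 0.47 283 194 [ 0.324 -0.112 -0.002]
hook_grip 0.45 240 155 [ 0.369 -0.458  0.006]
hook_grip 0.44 239 140 [ 0.444 -0.282  0.202]
hook_eye 0.51 238 158 [ 0.379 -0.448 -0.003]
h
[... 925 characters left out ...]
0.003]
hook_eye 0.56 356 380 [ 0.368 -0.456  0.001]
hook_eye 0.28 198 182 [0.58  0.442 0.001]
hook_curl 0.8 325 307 [ 0.433 -0.305  0.05 ]
hook_curl 0.71 343 344 [ 0.42  -0.378 -0.   ]
hook_curl 0.51 272 331 [ 0.322 -0.245  0.004]
hook_curl 0.34 297 159 [ 0.604 -0.032  0.268]
pail_grip 0.94 175 203 [0.401 0.293 0.059]
pail_grip 0.77 180 184 [0.486 0.4   0.049]
pail_grip 0.28 414 300 [ 0.649 -0.406  0.004]
pail_bail 0.95 157 168 [0.432 0.443 0.111]
pail_bail 0.75 197 183 [0.569 0.434 0.001]
bottle 0.8 226 177 [0.665 0.384 0.011]
bowl 0.9 415 297 [ 0.657 -0.402  0.006]
carton 0.73 243 266 [ 0.403 -0.04   0.022]
stand 0.75 325 315 [ 0.428 -0.313  0.034]
stand 0.66 412 301 [ 0.612 -0.42   0.038]
```

View pics/scene0.png

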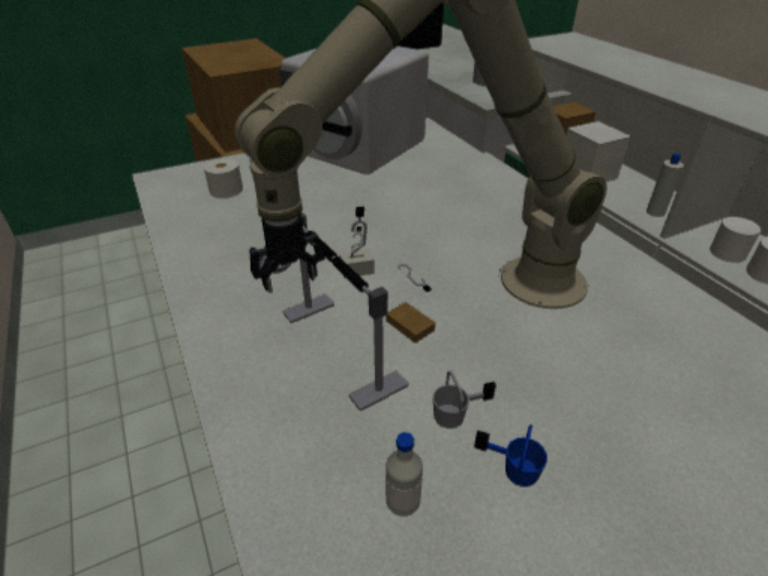

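View pics/side0.png

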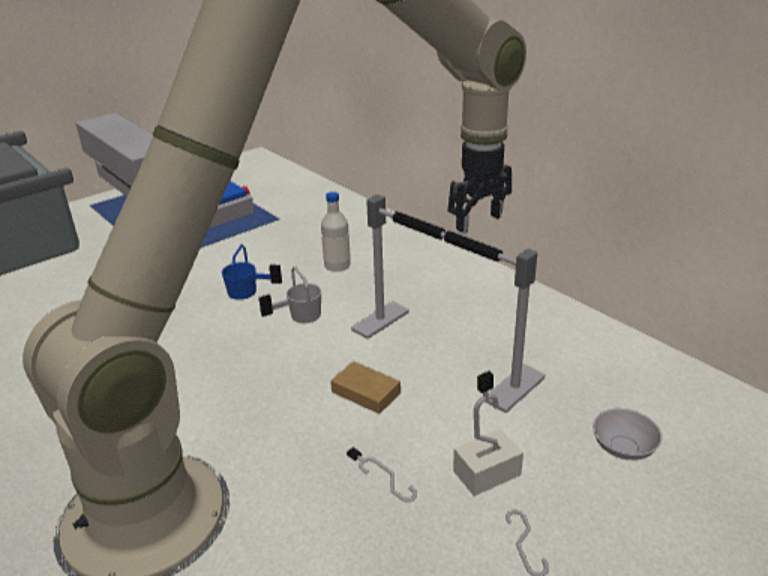

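Side view (1.5× pixels): three S-hooks. One lies at (385,475) with a grip, one lies at (525,545) without a grip, and one is upright in the white stand at (485,420). The standing one fits, since it is in the stand with the grip on top. There are two pails: steel at (303,302) with its grip at (265,305), and blue at (240,280), the look-alike. The gap in the sleeve shows at about (443,233). I'll measure these and confirm them in crops.

```bash
python3 - <<'E'
from h import *
P={n:manip.snapshot(n) for n in ["scene","side"]}
p=P["side"]; f=p["frame"]
a=cv2.resize(f[220:384,210:384],None,fx=4,fy=4,interpolation=cv2.INTER_CUBIC)[:600]
cv2.imwrite("pics/c_hook.png",cv2.resize(f[235:384,210:384],None,fx=4,fy=4,interpolation=cv2.INTER_CUBIC))
cv2.imwrite("pics/c_pail.png",cv2.resize(f[120:230,140:360],None,fx=3.6,fy=3.6,interpolation=cv2.INTER_CUBIC))
for n,p in P.items():
    C=cloud(p)
    r=C[(C[:,2]>.245)&(C[:,2]<.285)&(abs(C[:,1])<.25)&(C[:,0]>.5)&(C[:,0]<.75)]
    print(n,len(r))
    for y in np.arange(-.2,.2,.02):
        q=r[(r[:,1]>=y)&(r[:,1]<y+.02)]
        if len(q): print(round(y+.01,3),len(q),np.median(q,0).round(4),q[:,0].min().round(4),q[:,0].max().round(4),q[:,2].max().round(4))
    for t in ["hook","pail","rail","stand"]:
        for d in manip.masks_of(t,p)[:4]:
            m=d["mask"]; Q=cloud(p,m); print(t,round(d["confidence"],2),m.sum(),(np.array(d["bbox"])*[512,384,512,384]).round(),np.median(Q,0).round(3),Q.min(0).round(3),Q.max(0).round(3))
    # dark points
    fr=p["frame"]; 
    for t,lo,hi in [("hookgrip",[.38,-.36,.12],[.54,-.2,.24]),("pailgrip",[.33,.22,.02],[.52,.37,.13])]:
        m=(fr.max(2)<50); Q=cloud(p,m); Q=Q[np.all((Q>lo)&(Q<hi),1)]
        if len(Q): print(t,len(Q),Q.mean(0).round(4),Q.min(0).round(4),Q.max(0).round(4))
E
```

```text
scene 517
-0.17 19 [ 0.6312 -0.1718  0.2706] 0.6265 0.6381 0.2847
-0.15 8 [ 0.6406 -0.1477  0.2693] 0.6368 0.6427 0.2704
-0.13 10 [ 0.639  -0.124   0.2737] 0.6266 0.6449 0.2773
-0.11 3 [ 0.6414 -0.114   0.2771] 0.6407 0.6439 0.2774
-0.09 2 [ 0.6239 -0.0865  0.2733] 0.6231 0.6247 0.2741
-0.07 9 [ 0.6257 -0.0662  0.2748] 0.6207 0.6305 0.2766
-0.05 17 [ 0.6289 -0.0452  0.2743] 0.6192 0.6337 0.2772
-0.03 27 [ 0.6284 -0.0282  0.2731] 0.6129 0.6346 0.2762
-0.01 36 [ 0.6273 -0.0093  0.2696] 0.6107 0.6845 0.2795
0.01 77 [0.6733 0.0096 0.2704] 0.6087 0.6844 0.2839
0.03 32 [0.6206 0.0306 0.2728] 0.6078 0.6274 0.2776
0.05 31 [0.6183 0.0502 0.2731] 0.6055 0.6241 0.2759
0.07 33 [0.6166 0.0691 0.2729] 0.6043 0.6221 0.2764
0.09 31 [0.6135 0.0891 0.2737] 0.6023 0.6202 0.2771
0.11 41 [0.6085 0.105  0.2681] 0.5968 0.6189 0.2771
0.13 5 [0.6066 0.1242 0.2689] 0.6034 0.6084 0.2705
0.15 20 [0.6165 0.154  0.2627] 0.6157 0.6176 0.2849
0.17 116 [0.601  0.1653 0.2647] 0.5819 0.6171 0.2849
hook 0.64 48 [236. 139. 241. 170.] [ 0.444 -0.281  0.192] [ 0.433 -0.291  0.055] [ 0.469 -0.274  0.209]
hook 0.36 3 [240. 
[... 1977 characters left out ...]
3] [0.58  0.455 0.116]
pail 0.8 752 [175. 176. 214. 214.] [0.48  0.286 0.046] [ 0.394  0.24  -0.002] [0.586 0.477 0.116]
pail 0.61 555 [148. 162. 185. 201.] [0.437 0.436 0.043] [ 0.4    0.381 -0.002] [0.56  0.668 0.113]
rail 0.92 3114 [236. 127. 364. 273.] [ 0.62  -0.069  0.153] [ 0.529 -0.219 -0.513] [1.68  1.322 0.292]
rail 0.17 749 [212. 126. 233. 180.] [0.66  0.388 0.089] [ 0.638  0.37  -0.001] [0.726 0.425 0.193]
stand 0.88 1347 [302. 291. 347. 333.] [ 0.439 -0.303  0.046] [ 0.4   -0.33  -0.002] [ 0.5   -0.224  0.088]
hookgrip 112 [ 0.4345 -0.2899  0.1972] [ 0.424  -0.2952  0.1791] [ 0.447  -0.281   0.2093]
pailgrip 95 [0.4072 0.2932 0.0565] [0.394  0.2882 0.0309] [0.4209 0.302  0.0793]
```

View pics/c_hook.png

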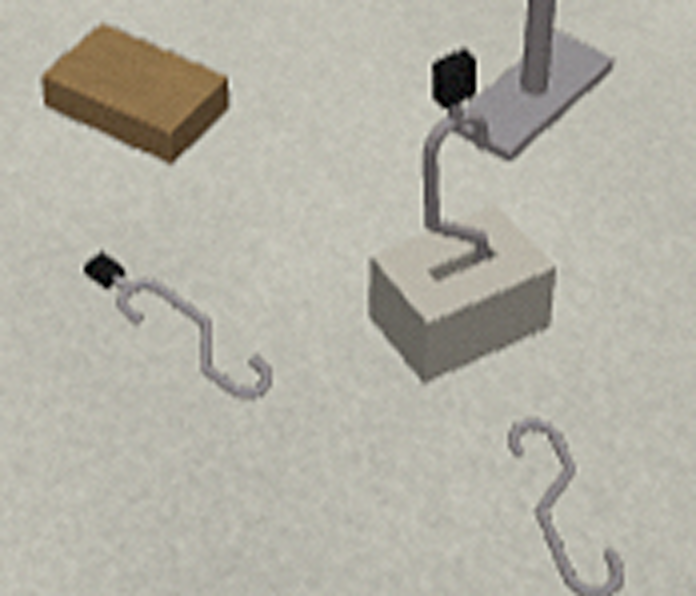

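View pics/c_pail.png

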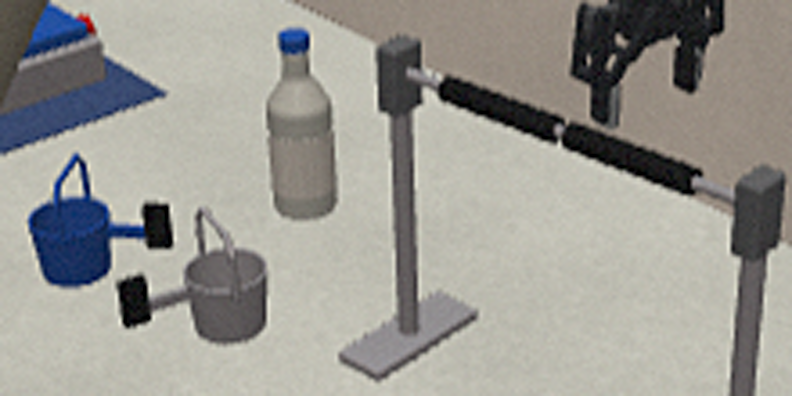

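The crops confirm both choices. The standing hook, grip at (455,78) in the hook crop, tops out at z=0.209, which is 197+12 mm, so it is the full-size one. The lying hook with a grip is only about 150 mm. The steel pail is at (228,295) in the pail crop, with its grip at (133,300). Next: rail, stand and hook yaw.

```bash
python3 - <<'E'
from h import *
P={n:manip.snapshot(n) for n in ["scene","side"]}
for n,p in P.items():
    C=cloud(p)
    t=C[(abs(C[:,2]-.05)<.004)&(C[:,0]>.36)&(C[:,0]<.54)&(C[:,1]>-.38)&(C[:,1]<-.2)]
    print(n,"stand top",len(t),cv2.minAreaRect((t[:,:2]*1000).astype(np.float32)), np.median(t[:,2]))
    # rail: sleeve top line
    r=C[(C[:,2]>.272)&(C[:,2]<.282)&(abs(C[:,1])<.13)&(C[:,0]>.56)&(C[:,0]<.65)]
    A=np.polyfit(r[:,1],r[:,0],1); res=r[:,0]-np.polyval(A,r[:,1]); k=abs(res)<.01; A=np.polyfit(r[k,1],r[k,0],1)
    print("sleeve top fit",A,k.sum(),(res[k]).std())
    # post heads top
    h=C[(C[:,2]>.284)&(C[:,2]<.296)&(C[:,0]>.55)&(C[:,0]<.67)&(abs(C[:,1])>.13)&(abs(C[:,1])<.22)]
    for s in (-1,1):
        q=h[h[:,1]*s>0]
        if len(q)>3: print("head",s,len(q),q.mean(0).round(4),q.min(0).round(4),q.max(0).round(4))
    # brightness along bar line
p=P["side"]
g=p["frame"].max(2).astype(float)
for y in np.arange(-.06,.03,.002):
    x=.618-.125*(y+.02)-0.0
    vals=[]
    for dz in (0,.004,):
        u,v=proj(p,[.6115-.125*y-.003,y,.268+dz]); vals.append(g[int(round(v)),int(round(u))])
    print(round(y,3),round(float(u),1),round(float(v),1),vals,end=" | ")
# pail
print()
import itertools
def ray(p,xy):
    c=np.array([(xy[0]*512-p["cx"])/p["fx"],(xy[1]*384-p["cy"])/p["fy"],1]); d=cam_R(p)@c; return np.array(p["origin"]),d/np.linalg.norm(d)
for t in ["pail_grip","pail_bail","hook_grip","hook_eye","hook_curl","rail_mid","pail"]:
    a=manip.tip_of(t,P["scene"]);b=manip.tip_of(t,P["side"])
    for i,j in itertools.product(a[:4],b[:4]):
        o1,d1=ray(P["scene"],i["xy"]);o2,d2=ray(P["side"],j["xy"])
        s=np.linalg.lstsq(np.stack([d1,-d2],1),o2-o1,rcond=None)[0]
        x1=o1+s[0]*d1;x2=o2+s[1]*d2
        if np.linalg.norm(x1-x2)<.012: print(t,round(i["confidence"],2),round(j["confidence"],2),((x1+x2)/2).round(4),np.linalg.norm(x1-x2).round(4))
E
```

```text
scene stand top 152 ((453.9681091308594, -285.3293151855469), (65.27173614501953, 87.75847625732422), 77.95960998535156) 0.0493663954198203
sleeve top fit [-0.12224471  0.62069811] 162 0.004441746532952425
head -1 10 [ 0.6313 -0.176   0.2884] [ 0.626  -0.1862  0.286 ] [ 0.6363 -0.17    0.2909]
head 1 65 [0.6015 0.1584 0.2887] [0.5836 0.1447 0.2853] [0.6172 0.1691 0.2911]
side stand top 679 ((452.37255859375, -289.574462890625), (63.57649612426758, 93.04273986816406), 77.28742218017578) 0.04996412307376785
sleeve top fit [-0.12794768  0.61370539] 247 0.004243814487739013
head -1 83 [ 0.6359 -0.1875  0.2887] [ 0.6205 -0.1986  0.2843] [ 0.6565 -0.172   0.292 ]
head 1 54 [0.595  0.1495 0.2881] [0.5792 0.1396 0.284 ] [0.6138 0.1616 0.2914]
-0.06 307.6 160.0 [np.float64(22.0), np.float64(22.0)] | -0.058 306.9 159.8 [np.float64(34.0), np.float64(28.0)] | -0.056 306.3 159.6 [np.float64(29.0), np.float64(26.0)] | -0.054 305.7 159.3 [np.float64(29.0), np.float64(31.0)] | -0.052 305.1 159.1 [np.float64(27.0), np.float64(30.0)] | -0.05 304.5 158.9 [np.float64(34.0), np.float64(30.0)] | -0.048 30
[... 2453 characters left out ...]
.75 [0.4418 0.4618 0.1101] 0.0029
hook_grip 0.58 0.77 [ 0.326  -0.1145 -0.0037] 0.0111
hook_grip 0.43 0.68 [ 0.441  -0.2704  0.1903] 0.0034
hook_eye 0.5 0.86 [ 0.4228 -0.2938  0.156 ] 0.0047
hook_eye 0.5 0.54 [ 0.3412 -0.4703  0.0376] 0.0003
hook_eye 0.37 0.86 [ 0.4571 -0.2742  0.1259] 0.0117
hook_curl 0.6 0.93 [ 0.4296 -0.3093  0.0551] 0.0112
hook_curl 0.6 0.54 [ 0.4055 -0.3822  0.0061] 0.0027
hook_curl 0.52 0.93 [ 0.4507 -0.2892  0.0243] 0.0076
hook_curl 0.52 0.54 [ 0.427  -0.3638 -0.0286] 0.0071
hook_curl 0.41 0.52 [ 0.3312 -0.251   0.0111] 0.0106
rail_mid 0.87 0.63 [ 0.6163 -0.0302  0.2583] 0.0063
pail 0.9 0.91 [ 0.5049  0.2831 -0.0026] 0.0016
pail 0.85 0.64 [0.4315 0.4505 0.0052] 0.0082
```

Request:
step_arm([
  [[0,0,-60],-0.18],
  [[0,0,-120],-0.36],
  [[0,0,-160],-0.54],
  [[-40,-40,-160],-0.72],
  [[-80,-80,-160],-0.9],
], gripper=0)

```text
time_s: 3.02
ee_pos: [0.6442, -0.0806, 0.3915]
tool_rot: [0.326, 0.945, -0.0, 0.0]
force: [1.4, -1.3, 0.4]
opening: 0.0852
```

```bash
python3 - <<'E'
from h import *
s=manip.observe(); print(s["time_s"],s["ee_pos"],R.from_quat(s["tool_rot"]).as_matrix().round(3),s["qpos"].round(2),s["force"])
E
```

```text
3.025 [ 0.64416448 -0.08063639  0.39153921] [[-0.788  0.616  0.001]
 [ 0.616  0.788 -0.   ]
 [-0.001  0.    -1.   ]] [ 0.19  0.38 -0.23  1.57  0.09  1.19  0.85] [ 1.37775957 -1.33654414  0.3545485 ]
```

Request:
step_arm([
  [[6,-56,0],-0.15],
  [[12,-112,0],-0.3],
  [[18,-168,10],-0.45],
  [[25,-225,35],-0.45],
  [[31,-283,60],-0.45],
])

```text
time_s: 3.65
ee_pos: [0.444, -0.283, 0.3315]
tool_rot: [0.11, 0.994, -0.0, 0.001]
force: [1.7, -0.5, 0.1]
opening: 0.0854
```

```bash
cat >> h.py <<'E'
def wpose(s):
    T=np.eye(4); T[:3,:3]=R.from_quat(s["tool_rot"]).as_matrix(); T[:3,3]=s["ee_pos"]; return T
def wcloud(p,s,m=None):
    T=wpose(s)@np.array(p["T_tool_cam"]); z=p["range_z"]
    vv,uu=np.nonzero((z>0)&(m if m is not None else True)); zz=z[vv,uu]
    dx=uu-p["cx"];dy=vv-p["cy"]; r=np.hypot(dx,dy)+1e-9; th=r/p["fx"]
    t=np.tan(th); c=np.stack([dx/r*t*zz,dy/r*t*zz,zz],1)
    return c@T[:3,:3].T+T[:3,3], uu, vv
def wproj(p,s,X):
    T=np.linalg.inv(wpose(s)@np.array(p["T_tool_cam"])); c=T[:3,:3]@np.array(X)+T[:3,3]
    r=np.hypot(c[0],c[1]); th=np.arctan2(r,c[2]); return p["cx"]+c[0]/r*th*p["fx"], p["cy"]+c[1]/r*th*p["fy"]
E
python3 - <<'E'
from h import *
s=manip.observe(); p=manip.snapshot("wrist"); save(p,"w1"); np.savez("w1.npz",**{k:v for k,v in p.items() if k!="shot"},**{"s_"+k:v for k,v in s.items()})
print(s["time_s"],s["ee_pos"],p["T_tool_cam"],p["fx"])
C,u,v=wcloud(p,s)
fr=p["frame"][v,u]
k=(abs(C[:,0]-.445)<.06)&(abs(C[:,1]+.285)<.06)&(C[:,2]>.18)&(C[:,2]<.24)
Q=C[k]; print(len(Q),Q.mean(0),Q.min(0),Q.max(0)); 
t=Q[Q[:,2]>.2]; print(len(t),cv2.minAreaRect((t[:,:2]*1000).astype(np.float32)),np.median(t,0))
k=(abs(C[:,0]-.445)<.09)&(abs(C[:,1]+.285)<.09)&(abs(C[:,2]-.05)<.005); t=C[k]; print(len(t),cv2.minAreaRect((t[:,:2]*1000).astype(np.float32)))
k=(abs(C[:,0]-.445)<.09)&(abs(C[:,1]+.285)<.09)&(C[:,2]>.07)&(C[:,2]<.18);t=C[k]; print(len(t)); 
for z in np.arange(.07,.18,.01):
    q=t[(t[:,2]>=z)&(t[:,2]<z+.01)]
    if len(q): print(round(z,2),len(q),q.mean(0).round(4),q.min(0).round(4),q.max(0).round(4))
E
```

```text
3.65 [ 0.44400061 -0.2830002   0.33153921] [[-3.07306429e-04 -9.63209908e-01 -2.68750029e-01  6.68495675e-02]
 [ 9.99999935e-01 -3.46291382e-04  9.76553614e-05  6.27878289e-04]
 [-1.87128431e-04 -2.68749981e-01  9.63209953e-01 -1.42038622e-01]
 [ 0.00000000e+00  0.00000000e+00  0.00000000e+00  1.00000000e+00]] 297.3186396354542
337 [ 0.43753665 -0.28472566  0.20528813] [ 0.42715891 -0.29267585  0.18061102] [ 0.45001036 -0.27752125  0.20962429]
310 ((438.884521484375, -285.034423828125), (11.183348655700684, 22.248098373413086), 77.22755432128906) [ 0.43820868 -0.28490069  0.20683916]
2026 ((454.21771240234375, -288.1649169921875), (58.9393310546875, 89.46070098876953), 77.49639892578125)
98
0.08 1 [ 0.4314 -0.2796  0.09  ] [ 0.4314 -0.2796  0.09  ] [ 0.4314 -0.2796  0.09  ]
0.09 2 [ 0.4276 -0.2826  0.0977] [ 0.4275 -0.2852  0.0963] [ 0.4277 -0.2801  0.0991]
0.11 5 [ 0.4259 -0.2808  0.1153] [ 0.4243 -0.2829  0.1116] [ 0.4291 -0.2791  0.1184]
0.13 5 [ 0.4243 -0.2803  0.1359] [ 0.4228 -0.2823  0.1322] [ 0.4274 -0.2787  0.1382]
0.14 8 [ 0.4238 -0.2815  0.1466] [ 0.4226 -0.2849  0.1444] [ 0.4269 -0.2786  0.1498]
0.15 51 [ 0.427  -0.282   0.1565] [ 0.4231 -0.2869  0.1505] [ 0.4334 -0.2787  0.16  ]
0.16 25 [ 0.4305 -0.2835  0.1619] [ 0.4281 -0.2872  0.1601] [ 0.4326 -0.2805  0.1638]
0.17 1 [ 0.4302 -0.2824  0.18  ] [ 0.4302 -0.2824  0.18  ] [ 0.4302 -0.2824  0.18  ]
```

View pics/w1.png

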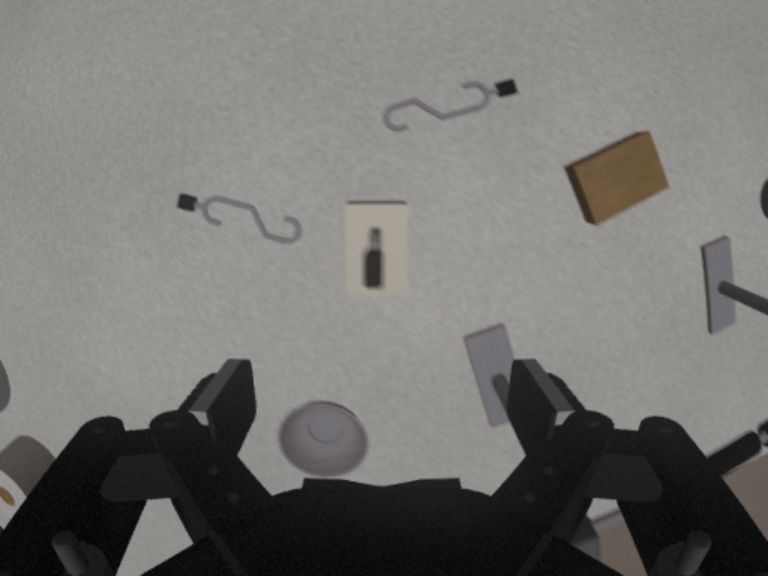

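Wrist view: the hook grip is at (373,268), lined up with the stand. The two lying hooks, at (250,215) and (440,105), are smaller. I'm going down on the grip.

Request:
step_arm([
  [[4,-3,45],0],
  [[4,-3,85],0],
  [[4,-3,120],0],
  [[4,-3,142],0],
  [[4,-3,151],0],
])

```text
time_s: 4.32
ee_pos: [0.4407, -0.2835, 0.1797]
tool_rot: [0.11, 0.994, 0.0, -0.001]
force: [0.6, -1.1, 0.0]
opening: 0.0851
```

Request:
step_arm([
  [[0,0,0],0],
  [[0,0,0],0],
  [[0,0,0],0],
  [[0,0,0],0],
  [[0,0,0],0],
], gripper=255, grip_force=25)

```text
time_s: 4.95
ee_pos: [0.4411, -0.2841, 0.1812]
tool_rot: [0.11, 0.994, -0.0, 0.0]
force: [0.8, -1.0, 4.2]
opening: 0.0116
```

```bash
python3 - <<'E'
from h import *
s=manip.observe(); print(s["time_s"],s["ee_pos"],s["force"],s["opening"])
E
```

```text
4.95 [ 0.44111413 -0.28411143  0.18120702] [ 0.75012495 -0.98387258  4.22707593] 0.011565001069467127
```

Request:
step_arm([
  [[0,0,-12],0],
  [[0,0,-28],0],
  [[0,0,-48],0],
  [[0,0,-75],0],
  [[0,0,-105],0],
], grip_force=40)

```text
time_s: 5.58
ee_pos: [0.4406, -0.2833, 0.2874]
tool_rot: [0.11, 0.994, 0.0, -0.0]
force: [0.3, 0.3, -0.6]
opening: 0.0114
```

Request:
step_arm([
  [[0,0,-50],0],
  [[0,0,-100],0],
  [[0,0,-130],0],
  [[0,0,-150],0],
  [[0,0,-150],0],
])

```text
time_s: 6.2
ee_pos: [0.441, -0.2835, 0.4378]
tool_rot: [0.11, 0.994, -0.001, 0.001]
force: [-0.8, 0.1, -1.9]
opening: 0.0113
```

```bash
python3 - <<'E'
from h import *
s=manip.observe(); print(s["time_s"],s["ee_pos"],s["force"],s["opening"],s["qpos"].round(2))
p=manip.snapshot("side"); save(p,"side1")
C=cloud(p); d=C-s["ee_pos"]
k=(abs(d[:,0])<.06)&(abs(d[:,1])<.06)&(C[:,2]>s["ee_pos"][2]-.2)&(C[:,2]<s["ee_pos"][2]-.003)
Q=C[k]
for z in np.arange(.1,.35,.01):
    q=Q[(Q[:,2]>=z)&(Q[:,2]<z+.01)]
    if len(q): print(round(z,2),len(q),q.mean(0).round(4),np.ptp(q,0).round(3))
E
```

```text
6.2 [ 0.44103301 -0.28345496  0.43781752] [-0.83835681  0.06538116 -1.91886375] 0.011281223564865125 [ 0.67  0.18 -0.25  1.76  0.05  1.21  1.76]
0.27 44 [ 0.4499 -0.2894  0.2765] [0.031 0.01  0.009]
0.28 30 [ 0.4512 -0.2897  0.2852] [0.038 0.012 0.01 ]
0.29 31 [ 0.451  -0.2885  0.2944] [0.036 0.014 0.01 ]
0.3 14 [ 0.4641 -0.2922  0.305 ] [0.008 0.005 0.009]
0.31 16 [ 0.4629 -0.2924  0.3151] [0.005 0.007 0.01 ]
0.32 18 [ 0.4577 -0.2913  0.3251] [0.017 0.008 0.008]
0.33 21 [ 0.4459 -0.2889  0.3345] [0.02  0.006 0.009]
0.34 25 [ 0.4329 -0.2857  0.3446] [0.017 0.007 0.01 ]
```

View pics/side1.png

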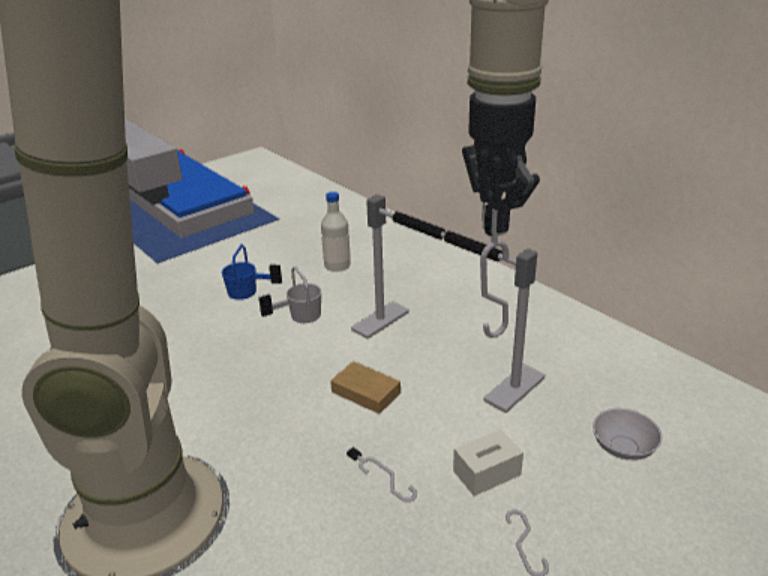

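Request:
step_arm([
  [[-14,50,10],-0.08],
  [[-28,100,25],-0.16],
  [[-42,150,40],-0.24],
  [[-56,200,60],-0.32],
  [[-69,250,78],-0.344],
])

```text
time_s: 6.88
ee_pos: [0.5627, -0.0535, 0.3559]
tool_rot: [-0.062, 0.998, 0.0, -0.001]
force: [1.0, -0.4, -0.9]
opening: 0.011
```

```bash
python3 - <<'E'
from h import *
s=manip.observe(); print(s["time_s"],s["ee_pos"],s["force"],s["opening"],s["qpos"].round(2))
T=wpose(s); print(T[:3,:3].round(3))
W=manip.snapshot("wrist"); save(W,"w2")
S=manip.snapshot("side"); save(S,"side2")
c=manip.snapshot("scene"); save(c,"scene2")
import pickle; pickle.dump((s,W,S,c),open("d2.pkl","wb"))
from scipy.optimize import least_squares
def fit(C,name):
    k=(C[:,2]>.255)&(C[:,2]<.28)&(C[:,1]>-.12)&(C[:,1]<.09)&(abs(C[:,0]-(.617-.125*C[:,1]))<.016)
    Q=C[k]
    # drop hook points
    f=lambda a:(np.hypot((Q[:,0]-(a[0]+a[1]*Q[:,1]))*np.cos(np.arctan(a[1])),Q[:,2]-a[2])-.011)
    r=least_squares(f,[.617,-.125,.265],loss="soft_l1",f_scale=.001); print(name,len(Q),r.x.round(4),np.abs(r.fun).mean().round(4))
    r=least_squares(lambda a:f([a[0],a[1],.265]),[.617,-.125],loss="soft_l1",f_scale=.001); print("  fixed z",r.x.round(4))
fit(cloud(S),"side");fit(cloud(c),"scene")
C,u,v=wcloud(W,s); fit(C,"wrist")
for z in (.275,.265):
    q=C[(abs(C[:,2]-z)<.003)&(abs(C[:,0]-.617)<.05)&(abs(C[:,1])<.2)]; print(z,len(q))
# hook in wrist
Tt=np.linalg.inv(T); L=C@Tt[:3,:3].T+Tt[:3,3]
k=(abs(L[:,0])<.04)&(abs(L[:,1])<.02)&(L[:,2]>.005)&(L[:,2]<.17)
Q=L[k]
for z in np.arange(0,.17,.01):
    q=Q[(Q[:,2]>=z)&(Q[:,2]<z+.01)]
    if len(q): print(round(z,2),len(q),(q.mean(0)*1000).round(1),(q.min(0)*1000).round(1),(q.max(0)*1000).round(1))
E
```

```text
6.875 [ 0.56271985 -0.05350857  0.3559308 ] [ 1.00333278 -0.43072234 -0.88392022] 0.010998139757447116 [ 0.32  0.31 -0.43  1.79  0.15  1.07  1.53]
[[-0.992 -0.124 -0.002]
 [-0.124  0.992  0.   ]
 [ 0.002  0.    -1.   ]]
side 507 [ 0.6174 -0.1277  0.265 ] 0.0014
  fixed z [ 0.6174 -0.1277]
scene 305 [ 0.619  -0.127   0.2643] 0.0011
  fixed z [ 0.6188 -0.1267]
wrist 2820 [ 0.6192 -0.1256  0.2643] 0.0005
  fixed z [ 0.6195 -0.1258]
0.275 2097
0.265 959
0.01 151 [ 7.8 -0.1 18. ] [ 4.3 -3.8 14.7] [12.   3.7 20. ]
0.02 218 [13.5 -0.1 24.1] [ 4.2 -4.  20.1] [18.   3.8 29.9]
0.03 64 [17.4 -0.5 34.2] [15.1 -4.1 30.1] [18.7  3.4 39.8]
0.04 31 [17.2  0.1 44.8] [14.9 -3.7 40.6] [18.2  3.6 49.3]
0.05 25 [16.5 -0.6 54.7] [14.9 -3.9 50.2] [17.6  3.  59.7]
0.06 25 [15.6 -0.4 64.7] [13.7 -4.1 60.2] [16.7  3.1 69.4]
0.07 21 [14.7 -0.3 75.3] [12.6 -4.2 70.7] [15.7  3.3 79.3]
0.08 16 [13.9 -0.2 85.5] [11.6 -3.8 81. ] [14.8  3.4 89.5]
0.09 4 [13.8 -1.4 90.9] [13.3 -3.  90. ] [14.2  1.  92.3]
0.14 44 [  5.5  -0.5 143.2] [  1.7  -3.7 140.8] [  8.1   3.2 149. ]
0.15 4 [  5.1  -0.8 152.9] [ -1.3  -3.9 150.2] [  7.7   2.3 158.3]
```

View pics/w2.png

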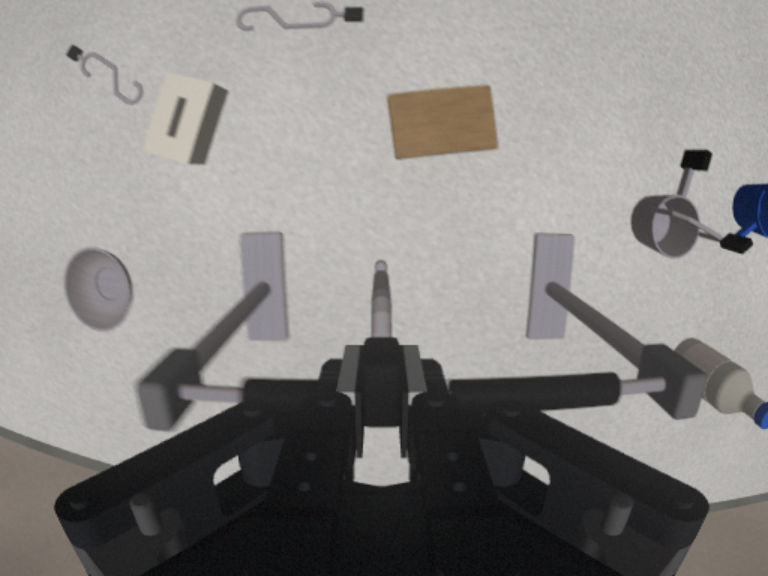

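View pics/side2.png

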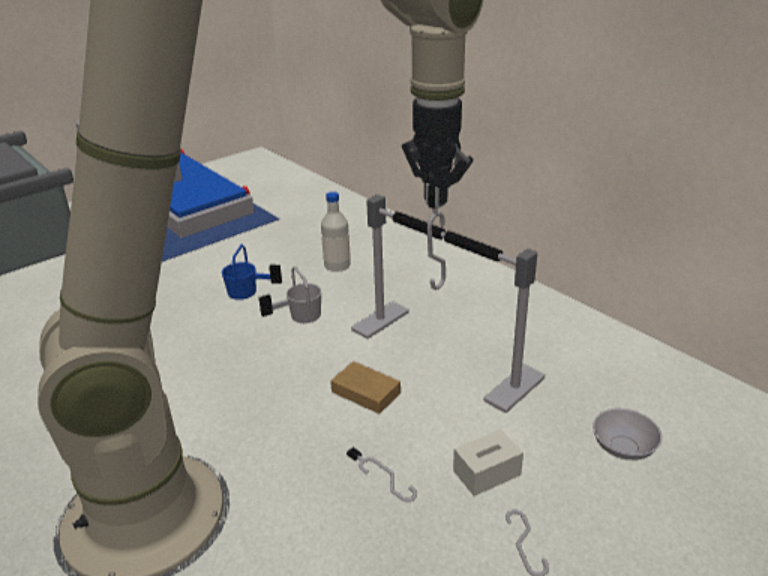

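```bash
python3 - <<'E'
from h import *
import pickle
s,W,S,c=pickle.load(open("d2.pkl","rb"))
C,u,v=wcloud(W,s)
k=(C[:,2]>.245)&(C[:,2]<.283)&(abs(C[:,0]-(.6194-.1257*C[:,1]))<.02)&(abs(C[:,1])<.2)
Q=C[k];b=W["frame"][v[k],u[k]].max(1)
for y in np.arange(-.19,.18,.003):
    m=(Q[:,1]>=y)&(Q[:,1]<y+.003)
    if m.sum(): print(round(y+.0015,4),m.sum(),Q[m,2].max().round(4),np.median(b[m]),end=" | ")
E
```

```text
-0.1885 43 0.2804 115.0 | -0.1855 45 0.2824 64.0 | -0.1825 45 0.2826 63.0 | -0.1795 52 0.2827 62.5 | -0.1765 76 0.2822 62.0 | -0.1735 273 0.2829 56.0 | -0.1705 168 0.2829 54.0 | -0.1675 31 0.2706 125.0 | -0.1645 34 0.2706 136.0 | -0.1615 28 0.2708 135.5 | -0.1585 29 0.2703 137.0 | -0.1555 31 0.2703 138.0 | -0.1525 33 0.2704 139.0 | -0.1495 34 0.2706 138.0 | -0.1465 33 0.2701 138.0 | -0.1435 29 0.2706 139.0 | -0.1405 34 0.2705 138.0 | -0.1375 35 0.2704 140.0 | -0.1345 35 0.27 138.0 | -0.1315 25 0.275 134.0 | -0.1285 56 0.2761 104.5 | -0.1255 50 0.2771 43.5 | -0.1225 55 0.2758 42.0 | -0.1195 52 0.2754 41.5 | -0.1165 53 0.2755 41.0 | -0.1135 51 0.2754 42.0 | -0.1105 59 0.2761 41.0 | -0.1075 61 0.2765 41.0 | -0.1045 81 0.2765 40.0 | -0.1015 77 0.2768 39.0 | -0.0985 82 0.2767 39.0 | -0.0955 72 0.2768 40.0 | -0.0925 72 0.2764 39.0 | -0.0895 50 0.276 39.0 | -0.0865 39 0.2745 38.0 | -0.0835 8 0.272 37.0 | -0.0085 21 0.273 79.0 | -0.0055 42 0.2748 40.5 | -0.0025 48 0.2757 41.0 | 0.0005 66 0.2761 40.5 | 0.0035 73 0.2762 41.0 | 0.0065 74 0.2765 41.0 | 0.0095 77 0.2772 41.0 | 0.0125 76 0.2766 41
[... 506 characters left out ...]
0.0785 66 0.2762 44.0 | 0.0815 65 0.2765 44.0 | 0.0845 59 0.276 44.0 | 0.0875 64 0.2761 43.0 | 0.0905 61 0.276 45.0 | 0.0935 62 0.2761 44.0 | 0.0965 57 0.2762 44.0 | 0.0995 60 0.2761 44.0 | 0.1025 31 0.2757 46.0 | 0.1055 5 0.2736 76.0 | 0.1085 23 0.27 111.0 | 0.1115 27 0.2701 135.0 | 0.1145 24 0.271 138.5 | 0.1175 28 0.2697 139.0 | 0.1205 23 0.2696 137.0 | 0.1235 26 0.2706 138.0 | 0.1265 23 0.2701 138.0 | 0.1295 25 0.2706 134.0 | 0.1325 25 0.2705 139.0 | 0.1355 18 0.2702 135.0 | 0.1385 24 0.2699 136.0 | 0.1415 317 0.2828 55.0 | 0.1445 251 0.2829 56.0 | 0.1475 45 0.281 60.0 | 0.1505 33 0.2821 60.0 | 0.1535 30 0.2819 60.0 | 0.1565 37 0.2825 60.0 | 0.1595 18 0.2825 65.0 | 0.1625 4 0.2705 73.5 |
```

Request:
step_arm([
  [[-20,4,0],0],
  [[-42,4,0],0],
  [[-60,4,4],0],
  [[-60,4,14],0],
  [[-60,4,26],0],
])

```text
time_s: 7.65
ee_pos: [0.6216, -0.044, 0.3307]
tool_rot: [-0.061, 0.998, -0.0, -0.0]
force: [-0.1, 0.0, -1.3]
opening: 0.0113
```

```bash
cat >> h.py <<'E'
def rel(s,W,pr=True):
    T=wpose(s); C,u,v=wcloud(W,s); Tt=np.linalg.inv(T); L=C@Tt[:3,:3].T+Tt[:3,3]
    k=(abs(L[:,0])<.04)&(abs(L[:,1])<.02)&(L[:,2]>.03)&(L[:,2]<.17); Q=L[k]
    for z in (.03,.04,.05,.06,.07,.08,.09):
        q=Q[(Q[:,2]>=z)&(Q[:,2]<z+.01)]
        if len(q): print(round(z,2),len(q),(q.mean(0)*1000).round(1),(q.min(0)*1000).round(1),(q.max(0)*1000).round(1))
    from scipy.optimize import least_squares
    k=(C[:,2]>.255)&(C[:,2]<.28)&(C[:,1]>-.12)&(C[:,1]<.09)&(abs(C[:,0]-(.619-.126*C[:,1]))<.016)&(abs(L[:,1])>.03)
    Q=C[k]
    f=lambda a:(np.hypot((Q[:,0]-(a[0]-.1257*Q[:,1]))*.992,Q[:,2]-a[1])-.011)
    r=least_squares(f,[.619,.265],loss="soft_l1",f_scale=.001); print("rail",len(Q),r.x.round(4))
    x,y=T[:2,3]; print("TCP to axis along rail x mm",1000*((r.x[0]-.1257*y)-x)*.992)
E
python3 - <<'E'
from h import *
s=manip.observe(); print(s["time_s"],s["ee_pos"],s["force"],s["opening"],s["qpos"].round(2))
W=manip.snapshot("wrist"); save(W,"w3"); rel(s,W)
S=manip.snapshot("side"); f=S["frame"]; cv2.imwrite("pics/side3.png",cv2.resize(f[110:210,230:370],None,fx=5,fy=5,interpolation=cv2.INTER_CUBIC))
E
```

```text
7.65 [ 0.62155679 -0.0439702   0.33074553] [-0.10682137  0.04215138 -1.29048148] 0.011323662884629507 [ 0.27  0.41 -0.42  1.71  0.19  1.06  1.48]
0.03 70 [20.5 -0.  34. ] [17.1 -4.1 30.1] [21.8  3.9 40. ]
0.04 36 [20.6  0.  45.1] [18.7 -3.7 40.3] [21.6  3.6 50. ]
0.05 1003 [-0.9 -0.  56.8] [-11.8 -19.8  50.1] [21.2 20.  60. ]
0.06 265 [ 6.8  0.1 62.7] [-12.3 -19.9  60. ] [20.8 20.  69.5]
0.07 23 [19.8 -0.1 75.3] [18.5 -3.5 70.7] [20.7  3.3 80. ]
0.08 20 [19.4 -0.1 84.9] [17.7 -3.7 80.4] [20.3  3.4 89.6]
0.09 4 [19.3 -0.1 91.1] [18.6 -3.  90. ] [19.9  2.7 92.4]
rail 5258 [0.6191 0.2642]
TCP to axis along rail x mm 3.0855587624087306
```

View pics/side3.png

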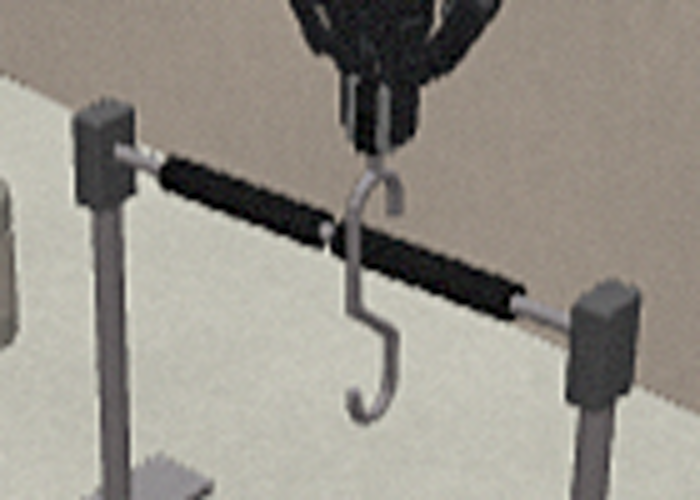

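Side crop: the hook's upper curl is above the sleeve with its free tip on the far side, and the gap shows at (328,232), to the +y side. I'll centre it by 3 mm and lower.

Request:
step_arm([
  [[-2,0,6],0],
  [[-3,0,12],0],
  [[-3,0,17],0],
  [[-3,0,20],0],
  [[-3,0,20],0],
])

```text
time_s: 8.38
ee_pos: [0.6249, -0.0432, 0.3115]
tool_rot: [-0.062, 0.998, -0.0, -0.0]
force: [0.4, -0.1, -1.0]
opening: 0.0112
```

```bash
python3 - <<'E'
from h import *
s=manip.observe(); print(s["time_s"],s["ee_pos"],s["force"],s["wrist_torque"].round(3),s["opening"],abs(s["qd"]).max())
W=manip.snapshot("wrist"); save(W,"w4"); rel(s,W)
E
```

```text
8.375 [ 0.62493356 -0.04322853  0.31148685] [ 0.37938345 -0.09494284 -1.03426831] [ 0.003  0.036 -0.014] 0.01116675176799389 0.00696082519424248
0.03 1123 [ 3.  -0.1 37.1] [ -7.6 -19.9  30.1] [21.7 20.  40. ]
0.04 434 [ 9.5  0.7 42.9] [ -9.5 -20.   40. ] [21.7 19.9 50. ]
0.05 51 [16.4 -3.1 53.2] [ 10.1 -16.1  50. ] [21.1  9.  59.5]
0.06 31 [19.9 -0.2 64.4] [17.7 -4.  60. ] [21.   3.8 69.7]
0.07 24 [19.9 -0.1 75. ] [18.4 -3.5 70.8] [20.6  3.3 79.8]
0.08 21 [19.4 -0.1 85.1] [17.8 -3.7 81. ] [20.3  3.4 90. ]
0.09 3 [19.2 -0.6 90.7] [18.9 -3.  90.2] [19.8  2.6 91. ]
rail 6100 [0.6191 0.2642]
TCP to axis along rail x mm -0.39464692502102494
```

Request:
step_arm([
  [[0,0,5],0],
  [[0,0,9],0],
  [[0,0,12],0],
  [[0,0,14],0],
  [[0,0,14],0],
])

```text
time_s: 9.05
ee_pos: [0.625, -0.0433, 0.2977]
tool_rot: [-0.062, 0.998, -0.0, -0.0]
force: [-1.0, 0.0, 1.5]
opening: 0.0112
```

Request:
step_arm([
  [[0,0,0.5],0],
  [[0,0,1],0],
  [[0,0,1.5],0],
  [[0,0,2],0],
  [[0,0,2],0],
])

```text
time_s: 9.68
ee_pos: [0.6251, -0.0432, 0.2959]
tool_rot: [-0.062, 0.998, -0.0, 0.0]
force: [-1.3, -0.5, 3.7]
opening: 0.0109
```

Request:
step_arm([
  [[0,3,-1],0],
  [[0,7,-1],0],
  [[0,11,-1],0],
  [[0,15,-1],0],
  [[0,18,-1],0],
])

```text
time_s: 10.3
ee_pos: [0.6228, -0.025, 0.2967]
tool_rot: [-0.062, 0.998, -0.0, 0.0]
force: [-0.3, -1.7, 1.5]
opening: 0.0112
```

Request:
step_arm([
  [[0,1.5,0.3],0],
  [[0,3,0.5],0],
  [[0,4.5,0.5],0],
  [[0,6,0.5],0],
  [[0,7,0.5],0],
])

```text
time_s: 10.92
ee_pos: [0.6219, -0.0179, 0.2962]
tool_rot: [-0.062, 0.998, 0.0, 0.0]
force: [-0.4, -0.8, 1.5]
opening: 0.0112
```

Request:
step_arm([
  [[0,0.7,0],0],
  [[0,1.4,0],0],
  [[0,2,0],0],
  [[0,2.5,0],0],
  [[0,3,0],0],
])

```text
time_s: 11.55
ee_pos: [0.6216, -0.0155, 0.2961]
tool_rot: [-0.062, 0.998, -0.0, -0.0]
force: [0.7, -0.5, -1.8]
opening: 0.0114
```

The contact force vanished, so the hook is over the gap. I'll move 1 mm further and lower until it touches the bare bar.

Request:
step_arm([
  [[0,0.5,0],0],
  [[0,1,1],0],
  [[0,1,2],0],
  [[0,1,3],0],
  [[0,1,3],0],
])

```text
time_s: 12.18
ee_pos: [0.6214, -0.0145, 0.2931]
tool_rot: [-0.062, 0.998, -0.0, -0.0]
force: [-0.4, -0.4, -1.2]
opening: 0.0111
```

Request:
step_arm([
  [[0,0,0.4],0],
  [[0,0,0.8],0],
  [[0,0,1.2],0],
  [[0,0,1.6],0],
  [[0,0,1.6],0],
])

```text
time_s: 12.8
ee_pos: [0.6215, -0.0145, 0.2917]
tool_rot: [-0.062, 0.998, -0.0, 0.0]
force: [0.8, 0.4, 0.0]
opening: 0.0114
```

```bash
python3 - <<'E'
from h import *
S=manip.snapshot("side"); f=S["frame"]; cv2.imwrite("pics/side4.png",cv2.resize(f[110:210,230:370],None,fx=5,fy=5,interpolation=cv2.INTER_CUBIC))
E
```

```text
(no output)
```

View pics/side4.png

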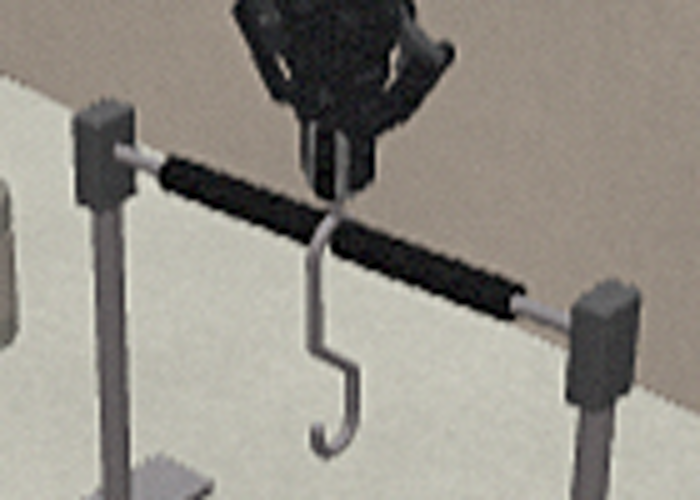

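The hook's crown sits in the gap at (335,225) in the crop, down between the sleeve halves. Releasing now.

Request:
step_arm([
  [[0,0,0.4],0],
  [[0,0,0.4],0],
  [[0,0,0.4],0],
  [[0,0,0.4],0],
  [[0,0,0.4],0],
])

```text
time_s: 13.48
ee_pos: [0.6215, -0.0144, 0.2912]
tool_rot: [-0.062, 0.998, -0.0, 0.0]
force: [-0.2, -0.2, 0.8]
opening: 0.0108
```

Request:
step_arm([
  [[0,0,0],0],
  [[0,0,0],0],
  [[0,0,0],0],
  [[0,0,0],0],
  [[0,0,0],0],
], gripper=0)

```text
time_s: 14.1
ee_pos: [0.6215, -0.0145, 0.2912]
tool_rot: [-0.062, 0.998, -0.0, 0.0]
force: [0.0, -0.4, 0.1]
opening: 0.0852
```

Request:
step_arm([
  [[0,0,-10],0],
  [[0,0,-25],0],
  [[0,0,-45],0],
  [[0,0,-75],0],
  [[0,0,-110],0],
])

```text
time_s: 14.72
ee_pos: [0.6213, -0.0144, 0.4032]
tool_rot: [-0.062, 0.998, 0.0, 0.0]
force: [0.4, 0.4, 0.1]
opening: 0.0856
```

```bash
python3 - <<'E'
from h import *
s=manip.observe();print(s["time_s"],s["ee_pos"],wpose(s)[:3,:3].round(3),s["force"],s["opening"])
S=manip.snapshot("side"); save(S,"side5"); f=S["frame"]; cv2.imwrite("pics/side5c.png",cv2.resize(f[110:210,230:370],None,fx=5,fy=5,interpolation=cv2.INTER_CUBIC))
E
```

```text
14.725 [ 0.62132605 -0.01437375  0.40316219] [[-0.992 -0.123  0.   ]
 [-0.123  0.992  0.   ]
 [-0.     0.    -1.   ]] [0.44966337 0.37143675 0.10466481] 0.08557138468979211
```

View pics/side5c.png

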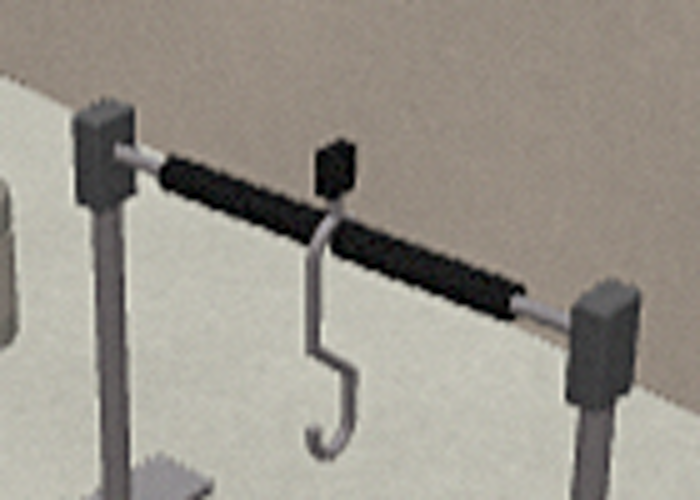

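The hook hangs freely, seated in the gap (crop: crown at (335,220), grip at (335,170), both sleeve ends clear). On to the pail.

Request:
step_arm([
  [[27,54,0],0.08],
  [[54,108,0],0.16],
  [[81,162,10],0.24],
  [[108,216,30],0.28],
  [[135,270,50],0.28],
])

```text
time_s: 15.4
ee_pos: [0.4545, 0.2368, 0.3528]
tool_rot: [0.079, 0.997, 0.001, 0.001]
force: [0.6, 0.7, 0.1]
opening: 0.0854
```

Request:
step_arm([
  [[15,38,10],0],
  [[15,38,20],0],
  [[15,38,20],0],
  [[15,38,20],0],
  [[15,38,20],0],
])

```text
time_s: 16.02
ee_pos: [0.4472, 0.2742, 0.3324]
tool_rot: [0.079, 0.997, 0.0, 0.0]
force: [-1.5, 0.1, -0.1]
opening: 0.0855
```

```bash
python3 - <<'E'
from h import *
s=manip.observe(); W=manip.snapshot("wrist"); save(W,"w5"); print(s["time_s"],s["ee_pos"],wpose(s)[:3,:3].round(3),s["qpos"].round(2))
import pickle; pickle.dump((s,W),open("d5.pkl","wb"))
C,u,v=wcloud(W,s); b=W["frame"][v,u]
k=(abs(C[:,0]-.41)<.05)&(abs(C[:,1]-.297)<.04)&(C[:,2]>.068)&(C[:,2]<.09)&(b.max(1)<70)
Q=C[k]; print(len(Q),np.median(Q,0),cv2.minAreaRect((Q[:,:2]*1000).astype(np.float32)))
k=(abs(C[:,0]-.49)<.07)&(abs(C[:,1]-.28)<.07)&(C[:,2]>.1)&(C[:,2]<.125); Q=C[k]; print("bail",len(Q),Q.mean(0),Q[:,2].max(),cv2.minAreaRect((Q[:,:2]*1000).astype(np.float32)))
k=(abs(C[:,0]-.49)<.07)&(abs(C[:,1]-.28)<.06)&(C[:,2]>.054)&(C[:,2]<.066)&(b.max(1)>=50); Q=C[k]; print("rim",len(Q),cv2.minEnclosingCircle((Q[:,:2]*1000).astype(np.float32)))
E
```

```text
16.025 [0.44723374 0.27423402 0.33240893] [[-0.987  0.158  0.001]
 [ 0.158  0.987  0.   ]
 [-0.001  0.    -1.   ]] [-0.25  0.28 -0.52  1.91  0.17  0.99  0.57]
137 [0.41095798 0.29853216 0.07707462] ((410.9938049316406, 298.3291015625), (10.799448013305664, 21.581764221191406), 81.28486633300781)
bail 264 [0.48887556 0.28285226 0.11028806] 0.11401973760546719 ((489.35870361328125, 283.0244445800781), (73.84669494628906, 6.354699611663818), 79.19949340820312)
rim 378 ((481.638427734375, 285.6183166503906), 51.70011901855469)
```

View pics/w5.png

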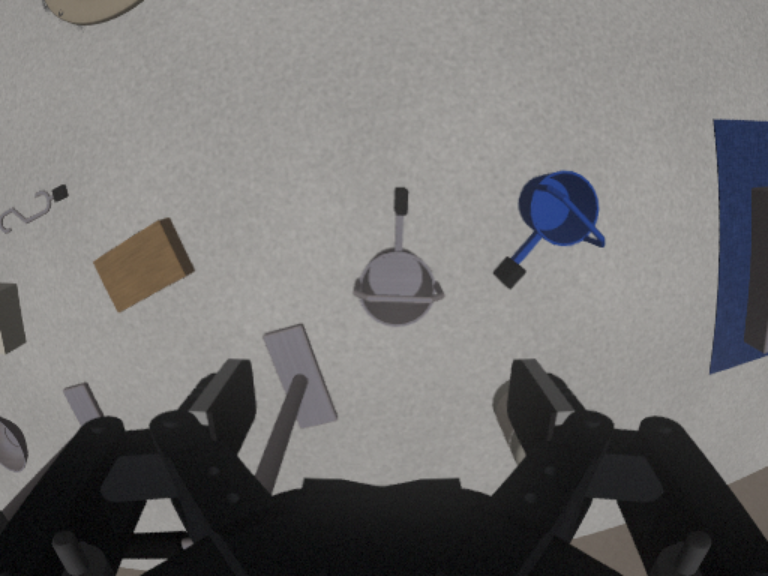

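Wrist view: the steel pail's grip is at (401,200) with its bail bar along row 297; the blue pail is separate at (558,208). I'm grasping the steel one.

Request:
step_arm([
  [[20,9,40],0.03],
  [[39,18,90],0.03],
  [[39,18,140],0.03],
  [[39,18,185],0.03],
  [[39,18,210],0.03],
])

```text
time_s: 16.7
ee_pos: [0.4106, 0.2982, 0.12]
tool_rot: [0.094, 0.996, -0.001, -0.001]
force: [0.2, -0.9, 0.2]
opening: 0.0851
```

```bash
python3 - <<'E'
from h import *
s=manip.observe(); W=manip.snapshot("wrist"); save(W,"w6"); T=wpose(s);print(s["time_s"],s["ee_pos"],T[:3,:2].round(3),s["force"])
C,u,v=wcloud(W,s); b=W["frame"][v,u]; L=(C-T[:3,3])@T[:3,:3]
k=(abs(L[:,0])<.03)&(abs(L[:,1])<.02)&(C[:,2]>.068)&(C[:,2]<.09)&(b.max(1)<70)
Q=L[k]; print(len(Q),np.median(Q,0),cv2.minAreaRect((Q[:,:2]*1000).astype(np.float32)))
E
```

```text
16.7 [0.41063404 0.2981979  0.12004113] [[-0.983  0.186]
 [ 0.186  0.983]
 [ 0.001 -0.001]] [ 0.20647505 -0.91201778  0.15667823]
552 [0.00187029 0.00062678 0.04280773] ((0.44818592071533203, 0.9755496978759766), (23.082530975341797, 10.018471717834473), 0.42616763710975647)
```

View pics/w6.png

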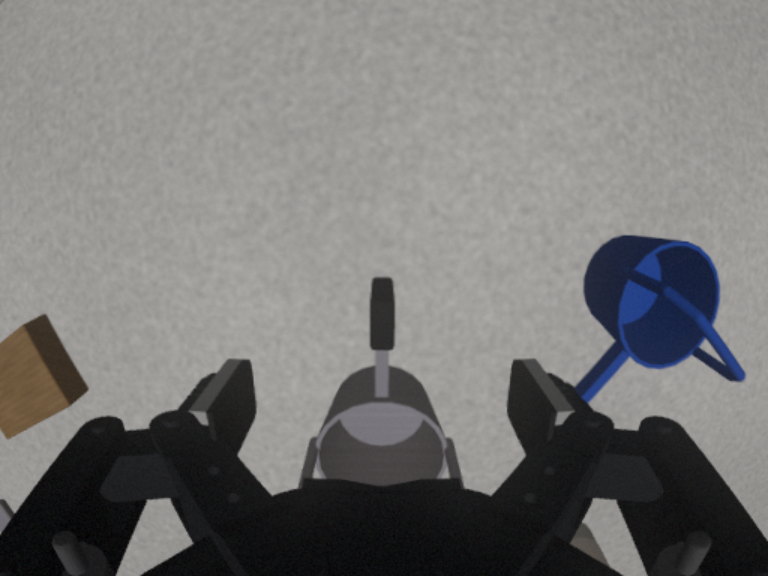

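Request:
step_arm([
  [[0,1,25],0],
  [[0,1,48],0],
  [[0,1,66],0],
  [[0,1,77],0],
  [[0,1,81],0],
])

```text
time_s: 17.38
ee_pos: [0.4114, 0.2999, 0.0409]
tool_rot: [0.093, 0.996, -0.0, 0.0]
force: [-0.5, 0.2, 0.5]
opening: 0.0849
```

Request:
step_arm([
  [[0,0,0],0],
  [[0,0,0],0],
  [[0,0,0],0],
  [[0,0,0],0],
  [[0,0,0],0],
], gripper=255, grip_force=70)

```text
time_s: 18.0
ee_pos: [0.4112, 0.2999, 0.0411]
tool_rot: [0.093, 0.996, 0.0, 0.0]
force: [-0.3, -0.3, 4.0]
opening: 0.0102
```

Request:
step_arm([
  [[0,0,-10],0],
  [[0,0,-30],0],
  [[0,0,-60],0],
  [[0,0,-85],0],
  [[0,0,-100],0],
])

```text
time_s: 18.62
ee_pos: [0.4112, 0.2999, 0.1423]
tool_rot: [0.093, 0.996, 0.0, 0.0]
force: [-0.3, 0.3, -2.2]
opening: 0.0102
```

```bash
python3 - <<'E'
from h import *
s=manip.observe(); W=manip.snapshot("wrist"); save(W,"w7"); T=wpose(s);print(s["time_s"],s["ee_pos"],T[:3,:2].round(3),s["force"],s["opening"])
C,u,v=wcloud(W,s); L=(C-T[:3,3])@T[:3,:3]
k=(abs(L[:,0]+.08)<.03)&(abs(L[:,1])<.022)&(abs(L[:,2]+.08)<.04)
Q=L[k]; print(len(Q)); 
if len(Q): print(np.median(Q,0),Q.min(0),Q.max(0))
S=manip.snapshot("side"); save(S,"side7")
C=cloud(S); L=(C-T[:3,3])@T[:3,:3]
k=(abs(L[:,0]+.08)<.03)&(abs(L[:,1])<.03)&(L[:,2]<-.05)&(L[:,2]>-.1); Q=L[k]
print("side bail",len(Q),np.median(Q,0),Q.min(0),Q.max(0))
c=manip.snapshot("scene"); save(c,"scene7")
C=cloud(c); L=(C-T[:3,3])@T[:3,:3]
k=(abs(L[:,0]+.08)<.03)&(abs(L[:,1])<.03)&(L[:,2]<-.05)&(L[:,2]>-.1); Q=L[k]
print("scene bail",len(Q),np.median(Q,0),Q.min(0),Q.max(0))
# hook points
for n,p in (("side",S),("scene",c)):
    C=cloud(p); k=(abs(C[:,0]-.62)<.035)&(abs(C[:,1]+.014)<.03)&(C[:,2]>.09)&(C[:,2]<.33); Q=C[k]
    for z in np.arange(.09,.33,.01):
        q=Q[(Q[:,2]>=z)&(Q[:,2]<z+.01)]
        if len(q): print(n,round(z,2),len(q),q.mean(0).round(4),q.min(0).round(4),q.max(0).round(4))
E
```

```text
18.625 [0.41115521 0.2998564  0.1423104 ] [[-0.983  0.186]
 [ 0.186  0.983]
 [-0.001  0.001]] [-0.30993658  0.30869111 -2.16394616] 0.010193522266381233
0
side bail 26 [-0.07761686  0.00041365 -0.07102005] [-0.08191221 -0.02857784 -0.07545992] [-0.07412374  0.02803081 -0.06038724]
scene bail 37 [-0.08157928  0.00443712 -0.06988465] [-0.08498102 -0.02706322 -0.07317154] [-0.07757521  0.02992416 -0.06152657]
side 0.12 9 [ 0.6196 -0.0179  0.127 ] [ 0.6065 -0.0222  0.1225] [ 0.6277 -0.0143  0.1299]
side 0.13 23 [ 0.6203 -0.0169  0.1343] [ 0.6024 -0.0224  0.1301] [ 0.6365 -0.0109  0.1399]
side 0.14 15 [ 0.6188 -0.0154  0.1452] [ 0.6011 -0.0219  0.1411] [ 0.6357 -0.0097  0.1497]
side 0.15 11 [ 0.6259 -0.0157  0.153 ] [ 0.6014 -0.0214  0.1505] [ 0.6386 -0.0095  0.1595]
side 0.16 5 [ 0.6339 -0.0157  0.1646] [ 0.6319 -0.0176  0.1622] [ 0.6374 -0.0137  0.1662]
side 0.17 7 [ 0.6317 -0.0158  0.1742] [ 0.6247 -0.0183  0.1705] [ 0.6399 -0.011   0.18  ]
side 0.18 9 [ 0.6217 -0.0186  0.1846] [ 0.6111 -0.0205  0.1803] [ 0.6294 -0.0164  0.1895]
side 0.19 9 [ 0.6105 -0.0188  0.1945] [ 0.6035 -0.0218  0
[... 2231 characters left out ...]
0092  0.2469] [ 0.6373 -0.0124  0.2439] [ 0.6427 -0.0081  0.2496]
scene 0.25 8 [ 0.6373 -0.0113  0.2548] [ 0.6251 -0.0199  0.2515] [ 0.6429 -0.0087  0.2592]
scene 0.26 34 [ 0.6291 -0.0111  0.2663] [ 0.6022 -0.0425  0.2601] [0.6422 0.0144 0.2699]
scene 0.27 59 [ 0.6231 -0.0111  0.274 ] [ 0.6065 -0.0431  0.2701] [0.6337 0.0138 0.2794]
scene 0.28 3 [ 0.6216 -0.0098  0.2841] [ 0.6207 -0.0124  0.2813] [ 0.6228 -0.0074  0.2868]
scene 0.29 16 [ 0.6239 -0.0079  0.2954] [ 0.6128 -0.011   0.291 ] [ 0.6336 -0.0051  0.2994]
scene 0.3 19 [ 0.6229 -0.0085  0.3043] [ 0.6117 -0.0127  0.3002] [ 0.6326 -0.0053  0.3093]
scene 0.31 27 [ 0.622  -0.0102  0.3155] [ 0.6116 -0.0193  0.31  ] [ 0.6328 -0.005   0.3192]
```

View pics/side7.png

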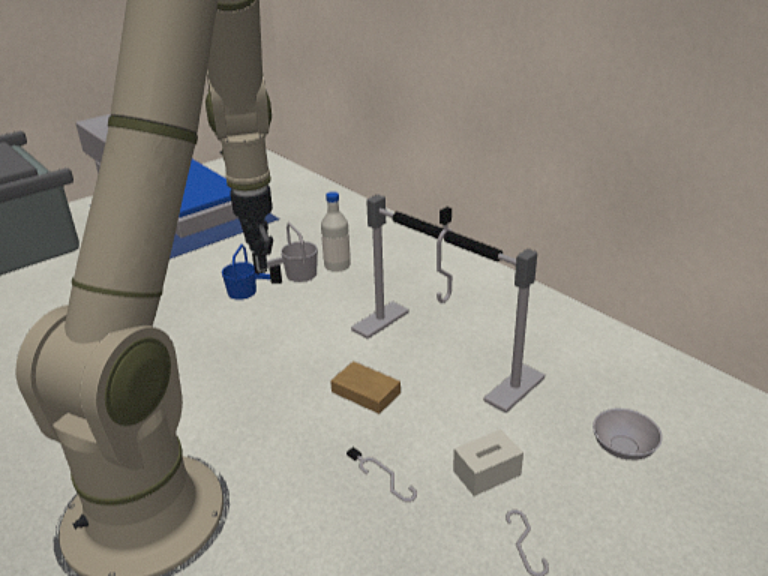

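View pics/w7.png

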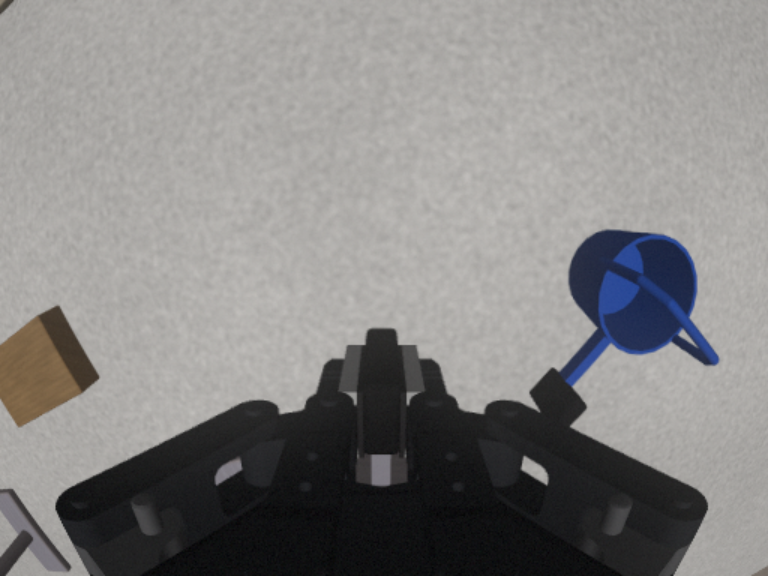

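The pail is lifted by its grip (side view: steel pail raised at (300,260), hook hanging at (445,260)). I'll carry it at this height on the robot's side of the rail.

Request:
step_arm([
  [[-12,-46,0],-0.03],
  [[-26,-92,0],-0.06],
  [[-42,-138,0],-0.13],
  [[-60,-184,0],-0.22],
  [[-78,-230,0],-0.31],
])

```text
time_s: 19.4
ee_pos: [0.4446, 0.0579, 0.1399]
tool_rot: [-0.063, 0.998, 0.0, -0.001]
force: [1.4, 0.8, -1.5]
opening: 0.0101
```

```bash
python3 - <<'E'
from h import *
s=manip.observe(); T=wpose(s);print(s["time_s"],s["ee_pos"],T[:3,:2].round(4),s["force"],s["opening"],s["qpos"].round(2))
for z,tg in ((.1,[.478,-.0319]),):
    d=np.array([*tg,.1])-s["ee_pos"]; print("tool delta",(T[:3,:3].T@d*1000).round(1))
E
```

```text
19.4 [0.44458631 0.0579     0.13991461] [[-9.920e-01 -1.265e-01]
 [-1.265e-01  9.920e-01]
 [ 1.700e-03  1.000e-04]] [ 1.39886411  0.81476496 -1.48333092] 0.010120134934035031 [ 0.14  0.47 -0.54  2.28  0.5   0.51  0.9 ]
tool delta [-21.9 -93.3  39.9]
```

Request:
step_arm([
  [[-5,-35,12],0],
  [[-12,-70,26],0],
  [[-22,-93,40],0],
  [[-22,-93,48],0],
  [[-22,-93,48],0],
])

```text
time_s: 20.02
ee_pos: [0.4777, -0.0291, 0.092]
tool_rot: [-0.062, 0.998, 0.0, -0.001]
force: [-0.1, -0.2, -1.6]
opening: 0.0104
```

```bash
python3 - <<'E'
from h import *
s=manip.observe(); T=wpose(s);print(s["time_s"],s["ee_pos"],T[:3,:2].round(4),s["force"],s["opening"])
S=manip.snapshot("side"); c=manip.snapshot("scene"); save(c,"scene8")
cv2.imwrite("pics/side8.png",cv2.resize(S["frame"][130:230,210:350],None,fx=5,fy=5,interpolation=cv2.INTER_CUBIC))
for n,p in (("side",S),("scene",c)):
    C=cloud(p); L=(C-T[:3,3])@T[:3,:3]
    k=(abs(L[:,0]+.08)<.03)&(abs(L[:,1])<.022)&(L[:,2]<-.06)&(L[:,2]>-.1); Q=L[k]
    print(n,"bail in tool",len(Q), (np.median(Q,0).round(4),Q.min(0).round(4),Q.max(0).round(4)) if len(Q) else "")
    k=(abs(L[:,0]+.145)<.035)&(abs(L[:,1])<.03)&(L[:,2]<-.02)&(L[:,2]>-.085); Q=L[k]
    print(" curl in tool",len(Q), (Q.mean(0).round(4),Q.min(0).round(4),Q.max(0).round(4)) if len(Q) else "")
E
```

```text
20.025 [ 0.47773431 -0.02913587  0.09196176] [[-9.923e-01 -1.241e-01]
 [-1.241e-01  9.923e-01]
 [ 1.800e-03  9.000e-04]] [-0.08369609 -0.15516825 -1.61552084] 0.01040888465021719
side bail in tool 29 (array([-0.0772,  0.0011, -0.0699]), array([-0.0832, -0.0211, -0.0732]), array([-0.0737,  0.0215, -0.0665]))
 curl in tool 69 (array([-0.1456, -0.005 , -0.0525]), array([-0.1616, -0.0094, -0.0844]), array([-0.111 ,  0.0128, -0.0207]))
scene bail in tool 1 (array([-0.0848,  0.0209, -0.0694]), array([-0.0848,  0.0209, -0.0694]), array([-0.0848,  0.0209, -0.0694]))
 curl in tool 53 (array([-1.486e-01,  1.000e-04, -5.120e-02]), array([-0.1656, -0.023 , -0.084 ]), array([-0.1119,  0.0291, -0.0202]))
```

View pics/side8.png

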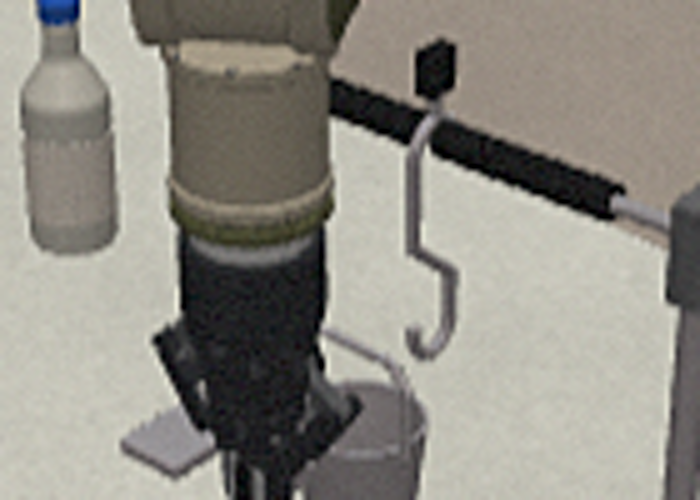

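View pics/scene8.png

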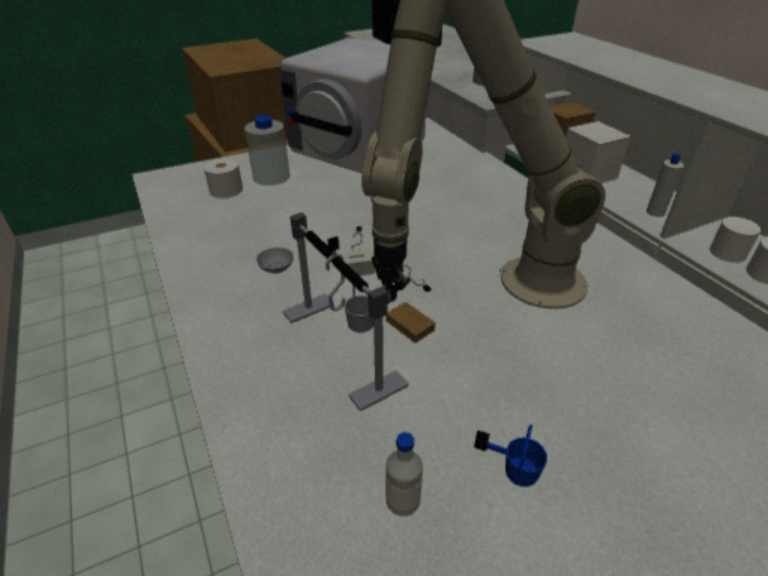

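Side crop: the bail bar at (365,350) is just short of the hook's open tip at (412,335). I'm moving in over the tip.

Request:
step_arm([
  [[-14,-2,0],0],
  [[-28,-2,0],0],
  [[-40,-2,0],0],
  [[-50,-2,0],0],
  [[-55,-2,0],0],
])

```text
time_s: 20.75
ee_pos: [0.5338, -0.0253, 0.0928]
tool_rot: [-0.061, 0.998, 0.0, 0.0]
force: [0.4, -0.6, -2.4]
opening: 0.0106
```

```bash
cat > look.py <<'E'
from h import *
import sys
s=manip.observe(); T=wpose(s);print(s["time_s"],s["ee_pos"],s["force"],s["wrist_torque"].round(2))
S=manip.snapshot("side"); c=manip.snapshot("scene"); n=sys.argv[1]
a=cv2.resize(S["frame"][130:230,240:340],None,fx=4,fy=4,interpolation=cv2.INTER_CUBIC)
b=cv2.resize(c["frame"][140:240,190:290],None,fx=4,fy=4,interpolation=cv2.INTER_CUBIC)
cv2.imwrite(f"pics/{n}.png",np.hstack([a,b]))
E
python3 look.py l9
```

```text
20.75 [ 0.53379037 -0.0252692   0.09279389] [ 0.38988075 -0.58693492 -2.43394433] [-0.02  0.18 -0.02]
```

View pics/l9.png

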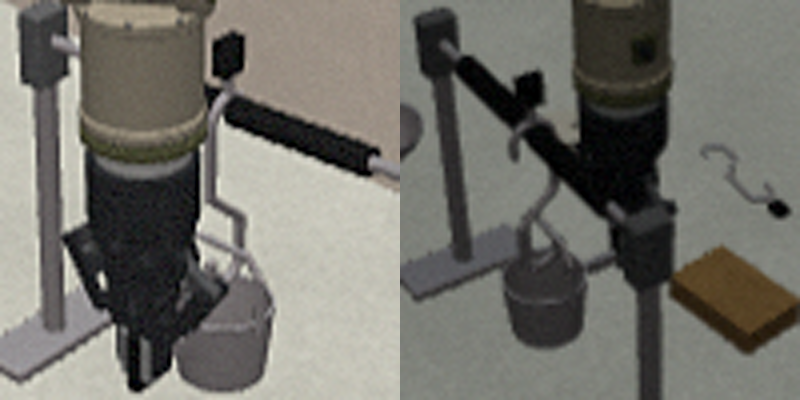

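Request:
step_arm([
  [[-5,0,0],0],
  [[-9,0,2],0],
  [[-9,0,8],0],
  [[-9,0,15],0],
  [[-9,0,20],0],
])

```text
time_s: 21.48
ee_pos: [0.5416, -0.0243, 0.0722]
tool_rot: [-0.062, 0.998, -0.0, -0.0]
force: [0.1, -0.1, -1.7]
opening: 0.0103
```

```bash
python3 look.py l10
```

```text
21.475 [ 0.5416381  -0.02433645  0.07218499] [ 0.14204932 -0.08512762 -1.68590663] [-0.03  0.15  0.02]
```

View pics/l10.png

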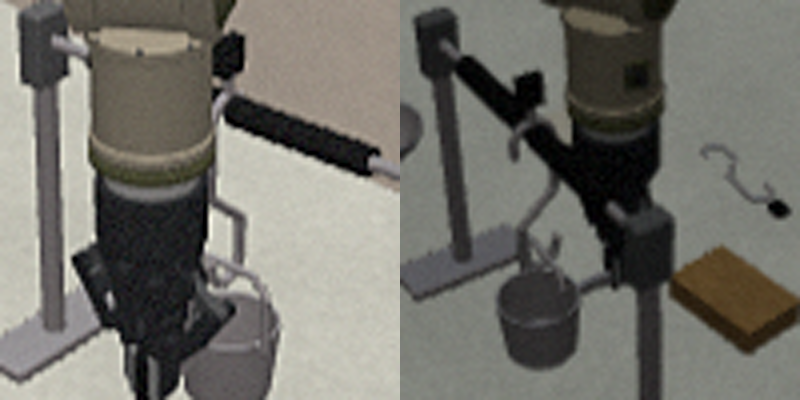

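The free tip at (555,240) in the right-hand crop now stands above the bail, so the bail is inside the curl. Lowering until the hook takes the weight.

Request:
step_arm([
  [[0,0,2],0],
  [[0,0,4],0],
  [[0,0,6],0],
  [[0,0,7],0],
  [[0,0,7],0],
])

```text
time_s: 22.2
ee_pos: [0.542, -0.0243, 0.0658]
tool_rot: [-0.062, 0.998, -0.0, -0.0]
force: [-0.1, -0.5, -1.4]
opening: 0.0104
```

Request:
step_arm([
  [[0,0,0.5],0],
  [[0,0,1],0],
  [[0,0,1.5],0],
  [[0,0,2],0],
  [[0,0,2],0],
])

```text
time_s: 22.82
ee_pos: [0.5421, -0.0243, 0.0639]
tool_rot: [-0.062, 0.998, -0.0, 0.0]
force: [0.3, -0.2, -1.7]
opening: 0.0103
```

Request:
step_arm([
  [[0,0,0.5],0],
  [[0,0,1],0],
  [[0,0,1.5],0],
  [[0,0,2],0],
  [[0,0,2],0],
])

```text
time_s: 23.45
ee_pos: [0.5421, -0.0243, 0.062]
tool_rot: [-0.062, 0.998, -0.0, 0.0]
force: [-0.4, 0.1, 1.0]
opening: 0.0098
```

```bash
python3 look.py l11
```

```text
23.45 [ 0.54212088 -0.02425824  0.06198003] [-0.39496962  0.1045497   1.0044223 ] [ 0.03 -0.03  0.02]
```

View pics/l11.png

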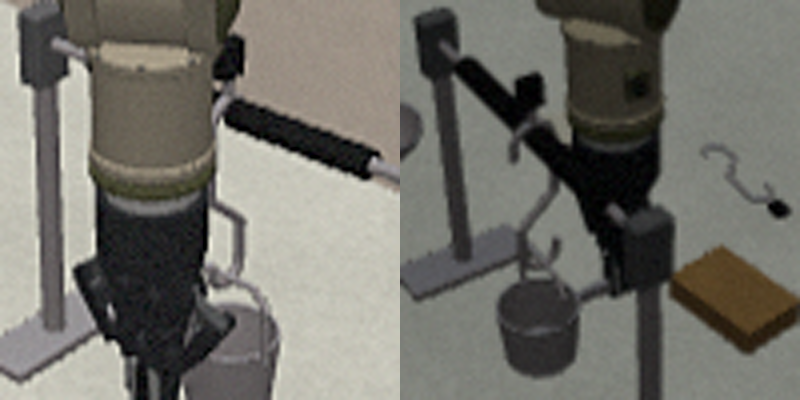

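The force went from about -1.7 to +1.0 N, so the hook and rail now carry the pail. Releasing and rising.

Request:
step_arm([
  [[0,0,0],0],
  [[0,0,0],0],
  [[0,0,0],0],
  [[0,0,0],0],
  [[0,0,0],0],
], gripper=0)

```text
time_s: 24.18
ee_pos: [0.542, -0.0243, 0.0619]
tool_rot: [-0.062, 0.998, -0.0, -0.0]
force: [0.2, 0.4, -0.5]
opening: 0.0853
```

```bash
python3 look.py l12
```

```text
24.175 [ 0.5419976  -0.02431651  0.06189154] [ 0.19940451  0.4443996  -0.47393329] [0.02 0.02 0.01]
```

View pics/l12.png

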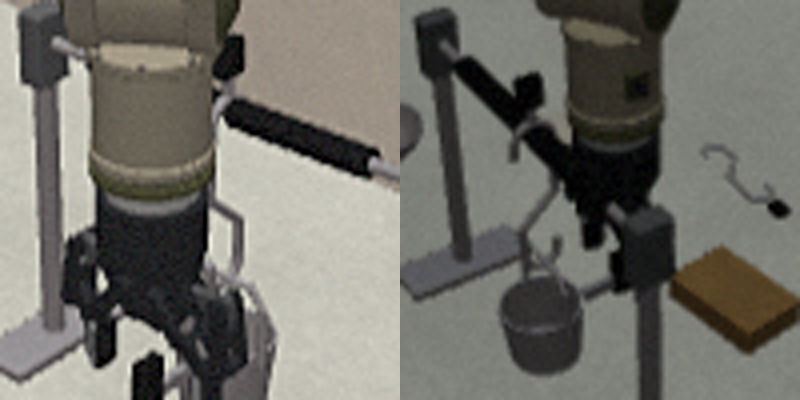

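Request:
step_arm([
  [[0,0,-10],0],
  [[0,0,-28],0],
  [[0,0,-50],0],
  [[10,0,-75],0],
  [[25,0,-100],0],
])

```text
time_s: 24.9
ee_pos: [0.5171, -0.0273, 0.1632]
tool_rot: [-0.062, 0.998, 0.0, 0.0]
force: [-0.2, -0.5, 0.5]
opening: 0.0856
```

Request:
step_arm([
  [[10,20,-40],0],
  [[10,60,-90],0],
  [[10,110,-140],0],
  [[10,160,-180],0],
  [[10,200,-180],0],
])

```text
time_s: 25.52
ee_pos: [0.4829, 0.1719, 0.3455]
tool_rot: [-0.061, 0.998, 0.0, 0.003]
force: [1.4, 0.5, -0.3]
opening: 0.0855
```

Request:
step_arm([
  [[0,0,0],0],
  [[0,0,0],0],
  [[0,0,0],0],
  [[0,0,0],0],
  [[0,0,0],0],
])

```text
time_s: 26.15
ee_pos: [0.4828, 0.1693, 0.3417]
tool_rot: [-0.061, 0.998, -0.0, -0.0]
force: [0.8, 1.1, -0.2]
opening: 0.0854
```

```bash
python3 look.py l13; python3 - <<'E'
from h import *
S=manip.snapshot("side"); save(S,"side13")
c=manip.snapshot("scene")
for n,p in (("side",S),("scene",c)):
    C=cloud(p); k=(abs(C[:,0]-.61)<.07)&(abs(C[:,1]+.014)<.06)&(C[:,2]>.005)&(C[:,2]<.14); Q=C[k]
    print(n,Q[:,2].min(),Q[:,2].max())
    for z in np.arange(.01,.14,.01):
        q=Q[(Q[:,2]>=z)&(Q[:,2]<z+.01)]
        if len(q): print(round(z,2),len(q),q.mean(0).round(3),q.min(0).round(3),q.max(0).round(3))
E
```

```text
26.15 [0.48281639 0.16926951 0.34168498] [ 0.78466158  1.07302613 -0.17404432] [ 0.02 -0.02 -0.  ]
side 0.005156042019949236 0.13944971322239352
0.02 37 [ 0.606 -0.034  0.027] [ 0.59  -0.049  0.021] [ 0.639 -0.003  0.03 ]
0.03 64 [ 0.608 -0.028  0.035] [ 0.586 -0.05   0.03 ] [0.654 0.015 0.04 ]
0.04 101 [ 0.618 -0.02   0.045] [ 0.586 -0.051  0.04 ] [0.655 0.019 0.05 ]
0.05 105 [ 0.624 -0.014  0.056] [ 0.544 -0.051  0.05 ] [0.659 0.021 0.06 ]
0.06 130 [ 0.615 -0.015  0.065] [ 0.542 -0.052  0.06 ] [0.659 0.024 0.07 ]
0.07 169 [ 0.611 -0.017  0.075] [ 0.541 -0.057  0.07 ] [0.661 0.024 0.08 ]
0.08 67 [ 0.608 -0.02   0.083] [ 0.542 -0.06   0.08 ] [0.658 0.024 0.09 ]
0.09 19 [ 0.594 -0.014  0.096] [ 0.54  -0.058  0.091] [0.623 0.025 0.1  ]
0.1 20 [ 0.592 -0.026  0.104] [ 0.541 -0.057  0.1  ] [0.624 0.023 0.11 ]
0.11 11 [ 0.617 -0.013  0.116] [ 0.61  -0.056  0.11 ] [0.624 0.023 0.12 ]
0.12 26 [ 0.617 -0.023  0.126] [ 0.604 -0.055  0.121] [0.623 0.017 0.13 ]
0.13 50 [ 0.618 -0.019  0.134] [ 0.599 -0.048  0.13 ] [0.635 0.011 0.139]
scene 0.0060053570853184635 0.13980560252087781
0.02 41 [ 0.6
[... 167 characters left out ...]
 0.596 -0.048  0.04 ] [0.659 0.023 0.05 ]
0.05 72 [ 0.624 -0.014  0.055] [ 0.544 -0.048  0.05 ] [0.66  0.024 0.06 ]
0.06 94 [ 0.615 -0.013  0.065] [ 0.541 -0.049  0.06 ] [0.661 0.024 0.07 ]
0.07 108 [ 0.611 -0.014  0.075] [ 0.544 -0.051  0.07 ] [0.663 0.026 0.08 ]
0.08 41 [ 0.607 -0.013  0.083] [ 0.546 -0.05   0.08 ] [0.659 0.028 0.09 ]
0.09 13 [ 0.58  -0.004  0.095] [ 0.544 -0.05   0.091] [0.624 0.028 0.1  ]
0.1 10 [ 0.57  -0.013  0.102] [ 0.542 -0.047  0.1  ] [0.629 0.027 0.109]
0.11 5 [0.618 0.024 0.116] [0.616 0.019 0.114] [0.619 0.028 0.12 ]
0.12 17 [ 0.621 -0.001  0.126] [ 0.611 -0.019  0.121] [0.635 0.022 0.129]
0.13 33 [ 0.622 -0.011  0.134] [ 0.606 -0.036  0.13 ] [0.641 0.018 0.14 ]
```

View pics/l13.png

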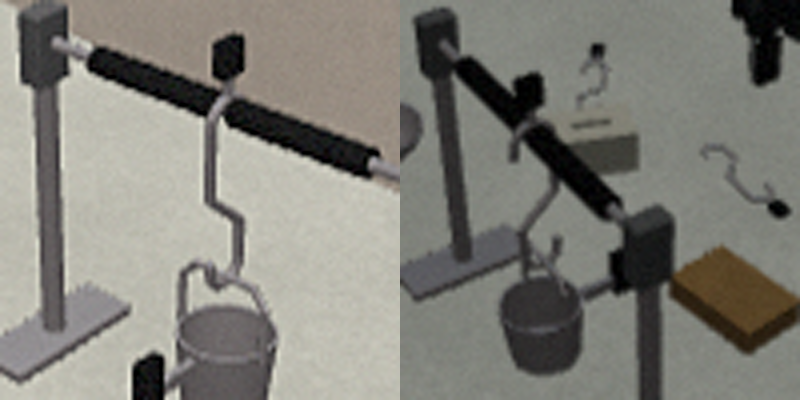

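View pics/side13.png

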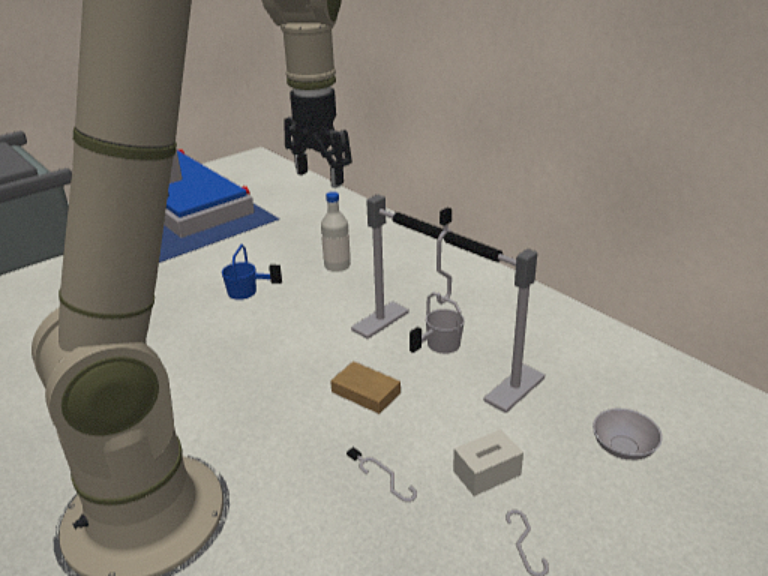

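The side view shows the steel pail hanging by its bail in the lower curl at (440,300), upright and about 21 mm clear of the worktop. The hook is seated in the gap at (443,233), and the bystanders are where they were. I'll let it settle briefly, check for swing and hand in.

Request:
step_arm([
  [[0,0,0],0],
  [[0,0,0],0],
  [[0,0,0],0],
  [[0,0,0],0],
  [[0,0,0],0],
])

```text
time_s: 26.98
ee_pos: [0.4827, 0.1699, 0.3419]
tool_rot: [-0.062, 0.998, -0.0, -0.0]
force: [-0.7, -0.5, -0.2]
opening: 0.0854
```

```bash
python3 - <<'E'
from h import *
for i in range(2):
    S=manip.snapshot("side"); C=cloud(S); k=(abs(C[:,0]-.61)<.07)&(abs(C[:,1]+.014)<.06)&(C[:,2]>.012)&(C[:,2]<.14); Q=C[k]; print(len(Q),Q.mean(0),Q[:,2].min())
s=manip.observe(); print(s["time_s"],s["force"])
print(manip.close_job())
E
```

```text
803 [ 0.61298961 -0.01922671  0.06964439] 0.02002950412127158
801 [ 0.61317475 -0.01909813  0.06943863] 0.01969788611328749
27.075 [-0.58081865 -0.07818966 -0.12051284]
the job is handed in; nothing more can be done
None
```

I hung the S-hook in the sleeve gap and the steel pail by its bail in the hook's lower curl, and handed the job in at about 27 s.

- **Hook:** I took the large hook from the stand, laid it on the sleeve and slid it along with about 3–5 N of contact. The contact force then vanished and it went down about 6 mm onto the bare bar.
- **Pail:** I carried the steel pail by its side grip and lowered its bail into the curl. The hook took the weight at about 3 N before I let go.
- **Last checks:** Both fixed cameras showed the hook seated and the pail upright, with its underside about 20 mm above the worktop. Two pictures just before hand-in matched to within 0.3 mm, so the pail was not swinging. The gripper was open and clear, and the bottle, bowl and carton looked unmoved.
- **Disagreements:** The networks' points for the hook were scattered, so I worked from the depth measurements instead. The hook's lean in the grip also shifted by a few millimetres on the way to the rail, so I centred it again before lowering. No check failed.

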